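# Load cork roller sleeves with the loading pin and shut the caliper on the row

## Robot

A 6-joint arm with a two-finger parallel gripper is mounted at the origin on the work surface. World frame = base frame: x ahead of the robot, y to its left, z up, the work surface at z = 0. Lengths are in m, angles in rad, forces in N, time in s.
With the tool pointing down it reaches from about 0.375 to 0.9 m from the base axis. Payload 3.1 kg.
Tool frame: the origin (TCP) lies between the finger pads; the fingertips stand 22 mm ahead of it and the grasp point (between the pads) lies 3 mm ahead of it; z points along the fingers, y is the direction in which the jaws open and shut (so a half turn about z gives the same grasp; the last joint's range is limited). The gripper opens to 87 mm and grips with 3 to 60 N. Pads are 19 mm wide; open, the fingers measure 117 mm over their backs; the gripper's body (75 mm by 190 mm) begins 51 mm behind the grasp point.
Start: joints at [1.085, 0.527, 1.433, -0, 1.181, -0.178], TCP at [0.189, 0.596, 0.245] pointing down, gripper open.
Joint ranges: [-3.08, 3.08], [-0.75, 2.2], [0.22, 2.44], [-1.43, 4.57], [0, 2.65], [-2.85, 2.85]. Speed limits (rad/s): [2.79, 2.79, 3.14, 3.14, 3.14, 3.14].

## Interface

Orientations are given as a unit quaternion [x, y, z, w].
In Python, from rig import get_obs, camera, get_calibration, hand_in, search_frame gives the robot as it stands.
- The arm moves only by the shell command python3 -m jog 'ROWS' [FORCE]. ROWS is JSON, a list of rows, each an object with "grip": the closure in counts, from 0 (fully open) to 255 (shut); "travel": the shift along the world's x, y, z in cm, a list of three; "twist": the turn about the world's z in degrees. A call has 1 to 8 rows; each row shifts and turns the commanded pose from where the row before left it; what a row does not reach is not made up. A row lasts 1/10 s, in which the tool goes at most 50 mm and 8.59 degrees, less where a joint would pass 70% of its speed; a pose out of reach is approached as far as the arm can. A call is refused whole if a number of a shift passes 5 or a number of a turn 8.59, either way. A call with a gripper value outside its range is refused whole. The fingers move at their own pace and stop on an object; FORCE is the grip in N (left out, the last holds). Time passes only in rows, so rows that do not move let the fingers close. It gives the time, the measured TCP pose, the force and the opening at its end, in the units of the state.
- get_obs(): the state, without advancing time (a new reading comes with each control period).
- camera(name): name is "scene" or "top" or "wrist"; returns the picture (480x640x3 uint8, red, green, blue); there is no depth.
- get_calibration(name): a dict with "fx", "fy", "cx", "cy" (pixels), "k1" (the pictures are not rectified: a ray, as slopes to the right and down, at radius r is drawn at 1 + k1 r^2 times it, then the intrinsics apply), "R" (3x3) and "t" (3): a world point X has camera coordinates R X + t; the wrist camera has in their place "T_tool_cam" (4x4, takes a point from camera to tool coordinates, whose origin is the TCP and whose axes are the flange's). Camera axes: x right, y down, z forward; pixel columns grow to the right and rows downward; lengths in m; the calibration is good to about 2 mm. A picture is of the moment at which its call begins: read the wrist's pose just before it. get_calibration takes no time and is no camera call.
- hand_in(): hands the job in, once; it reports no verdict.
Trained networks look in the newest picture that a camera, given by its name, has taken for a name from the list of things; names that differ only in an ending like _2 or _b are one class to them, and where a whole thing is asked for, a point or a joint stands for the part that bears it (a point fixed in the world has none). Each returns a list of dicts, best first, with "p" (0 to 1); they miss things now and then, are a little off and sometimes report something else, mostly with a low value. They report only what shows in the picture. A call takes as long as a camera call. They do not tell look-alikes from the thing itself.
- search_frame(target, camera): "at" ([x, y, z] in m, in world coordinates, good to about 4 mm: the middle of the surface that is visible of it).
The state is a dict: "time": time; "q": joint angles; "joint_velocities": joint speeds; "joint_torque": joint torques, N m; "position": TCP position; "tool_rot": TCP orientation; "ft_force": force on the tool from outside, world axes, zero at the start; "moment": the same for the moment, N m; "grip_width": finger opening in m.
Only numpy, scipy, OpenCV 4.12 (cv2) and the standard library are available. Lean on these libraries where they do the work, as an engineer would, in place of code of your own. Each camera call takes 0.05 s, during which the arm holds its last target. There are 200 camera calls.

## Task

With the loading pin, pick up every cork roller sleeve on the bench through its bore and lay them one behind another on the bench caliper's bed between jaw and anvil (slide the jaw back to make room), bores along the bed and between its rails; the gripper must not touch the sleeves. Stand the pin back in its holder, then gently slide the jaw shut on the row until the sleeves touch each other and the anvil and the jaw presses on them, and let go, leaving the jaw shut. Leave everything else on the bench where it is.

Things in the scene. Friction and masses are not known exactly. Their poses are not given: they have to be found in the camera images.
- sleeve0: cork roller sleeve, one of three alike of which two or three are present: hexagonal tube 36 mm long along its own x, 46 mm across the outer flats, straight hexagonal bore 26 mm across flats lined with black plastic, about 70 g. It lies on one of its flats with the bore level. Origin: middle of the bore (18 mm from each end, 23 mm above what it lies on); x runs along the bore; both ends are alike
- sleeve1: cork roller sleeve, one of three alike of which two or three are present: hexagonal tube 36 mm long along its own x, 46 mm across the outer flats, straight hexagonal bore 26 mm across flats lined with black plastic, about 70 g. It lies on one of its flats with the bore level. Origin: middle of the bore (18 mm from each end, 23 mm above what it lies on); x runs along the bore; both ends are alike
- sleeve2: cork roller sleeve, one of three alike of which two or three are present: hexagonal tube 36 mm long along its own x, 46 mm across the outer flats, straight hexagonal bore 26 mm across flats lined with black plastic, about 70 g. It lies on one of its flats with the bore level. Origin: middle of the bore (18 mm from each end, 23 mm above what it lies on); x runs along the bore; both ends are alike
- pin: loading pin, 0.12 kg, mostly in the grip: a level steel rod 10 mm thick, 70 mm long, sticking out of an upright black grip 30 (x) by 16 (y) mm that reaches from 18 mm below the rod's axis to 48 mm above. Origin: on the rod's axis in the middle of the grip; x points to the tip (rod from x = 15 to 85 mm), z up. Pinch the grip across y, 30 to 35 mm above the axis
- pin_tip (a point): end of the pin's rod, on its axis, 85 mm from the pin's origin
- holder: fixed grey plastic holder, base 80 x 70 x 12 mm, with an open pocket 38 (x) by 24 (y) mm, walls 10 mm high above the base, in which the foot of the pin's grip stands loosely, the pin's x along the holder's x. Origin: middle of its underside; the pin standing home has its origin 30 mm above it
- gauge: fixed bench caliper: aluminium bed 340 x 78 x 20 mm, a dark rail 8 mm high each side of a flat track 52 mm wide, an anvil of two upright posts (71 mm high above the bench, 22 mm apart, rod fits between) at one end, and a sliding jaw. Origin: bench level, middle line, below the anvil's face; x points along the bed from jaw to anvil (the row lies at negative x), z up
- anvil (a point): middle line of the bed's top face (20 mm above the bench) at the anvil's face; same axes as the caliper
- jaw (a joint): position of the sliding jaw in m: 0 fully open (jaw face 285 mm from the anvil's face), grows as the jaw slides towards the anvil, at most 0.215 (70 mm apart). It stays where it is left; about 2 N moves it
- jaw_face (a point): middle of the jaw's pressing face, 23 mm above the bed (the height of the sleeves' middle); same axes as the caliper. The jaw is a steel plate 18 mm thick behind this face, 44 mm wide, its top 49 mm above the bed
- jaw_grip (a point): middle of the upper part of the black upright tab on the jaw by which it is moved: tab 14 mm along the bed, 22 mm across, its top 17 mm above this point (115 mm above the bench), clear to be pinched down to 70 mm above the bench
- brush: brush with red nylon bristles, 130 x 52 x 40 mm, to be left alone; origin at the middle of its underside
- wax: purple wax block, 95 x 42 x 26 mm, to be left alone; origin at the middle of its underside
- tin: steel tin with clip-on lid, 114 x 84 x 48 mm, to be left alone; origin at the middle of its underside
- scraper: clear plastic scraper lying flat, 140 x 65 x 5 mm, to be left alone; origin at the middle of its underside
- mug: white mug, 90 mm high, to be left alone; origin at the middle of its underside
- cork_block: flat cork rubbing block, 100 x 55 x 30 mm, to be left alone; origin at the middle of its underside
Not all that is in view belongs to the job. Leave any orange or pink look-alike of the pin alone. Leave any turquoise look-alike of the sleeve0 alone.

How it is judged:
By the outcome, as a careful person would: the job done as asked, in the order asked, and still so for the second after the job is handed in, with the robot touching nothing.
Of sleeve0, sleeve1, sleeve2 only 2 to 3 are there at a start; the rules pass over those that are not, and their reading is None.
At some moment in a run one of sleeve0, sleeve1, sleeve2 may be knocked a few centimetres aside while the robot is not near it.
It also fails if it takes over 210 s, if anything falls off the work surface, if the arm or the gripper's body presses on something with over 40 N, if the wrist force passes 120 N, or if a joint passes its speed limit or range.

## Working session

There is one attempt and no reset: what is moved stays moved. The work goes in short steps, Python scripts to look and compute and a shell command to move; the robot and the scene stay as the last step left them, time stands still between calls to the robot, and variables do not carry over. Pictures are saved under pics/ and viewed, about 12 in all and at most 16, crops included, and the job is handed in when it is done.

```bash
ls; mkdir -p pics; python3 - <<'E'
from rig import *
import cv2
for n in("top","scene"):
    im=camera(n); cv2.imwrite(f"pics/{n}0.png",im[:,:,::-1])
    for t in("sleeve0","pin","holder","jaw_grip","gauge"):
        print(n,t,[(round(d["p"],2),[round(float(v),3) for v in d["at"]]) for d in search_frame(t,n)])
    c=get_calibration(n); print(c)
print(get_calibration("wrist")); print(get_obs())
E
```

```text
pics
top sleeve0 [(0.7, [0.412, 0.0, 0.043]), (0.65, [0.475, 0.342, 0.047]), (0.56, [0.492, -0.061, 0.042])]
top pin [(0.66, [0.512, -0.487, 0.03]), (0.47, [0.282, -0.311, 0.022]), (0.22, [0.43, 0.451, 0.03])]
top holder [(0.65, [0.444, -0.346, 0.006])]
top jaw_grip [(0.62, [0.635, -0.038, 0.07]), (0.3, [0.428, 0.448, 0.03])]
top gauge [(0.69, [0.638, 0.015, 0.025])]
{'fx': 548.3640444938551, 'fy': 548.3640444938551, 'cx': 326.3294326760724, 'cy': 241.41930731374882, 'k1': 0.04361825324640889, 'R': array([[ 0.02028417, -0.99967504,  0.01543892],
       [-0.98399986, -0.02269532, -0.17671787],
       [ 0.17701083, -0.01160732, -0.98414046]]), 't': array([0.03629784, 0.52114302, 1.70116238])}
scene sleeve0 [(0.94, [0.503, -0.071, 0.033]), (0.75, [0.423, -0.008, 0.033]), (0.62, [0.478, 0.341, 0.029])]
scene pin [(0.95, [0.456, -0.348, 0.042]), (0.86, [0.285, -0.323, 0.03]), (0.66, [0.526, -0.49, 0.049])]
scene holder [(0.8, [0.467, -0.367, 0.011])]
scene jaw_grip [(0.7, [0.656, -0.05, 0.068]), (0.46, [0.428, 0.539, 0.06])]
scene gauge [(0.88, [0.651, -0.042, 0.019])]
{'fx': 445.63984963
[... 806 characters left out ...]
: 0.6, 'q': array([ 1.08549214e+00,  5.27480688e-01,  1.43266278e+00,  1.58476521e-05,
        1.18141457e+00, -1.78507878e-01]), 'joint_velocities': array([-8.68002544e-05, -9.17872209e-04, -7.45645800e-04,  3.00859654e-05,
       -1.06828664e-03,  1.20321391e-04]), 'joint_torque': array([-4.59907606e-04, -4.39748812e+01, -1.76890343e+01,  6.33175182e-02,
        5.06281690e-02, -2.32627451e-05]), 'position': array([0.18872373, 0.5958199 , 0.24457215]), 'tool_rot': array([ 1.52800231e-01,  9.88257097e-01,  1.87534025e-05, -1.29044617e-06]), 'ft_force': array([-0.75516387,  0.13377691,  0.3258603 ]), 'moment': array([-0.03898487,  0.07649462, -0.01261964]), 'grip_width': 0.08757030167820544}
```

View pics/top0.png

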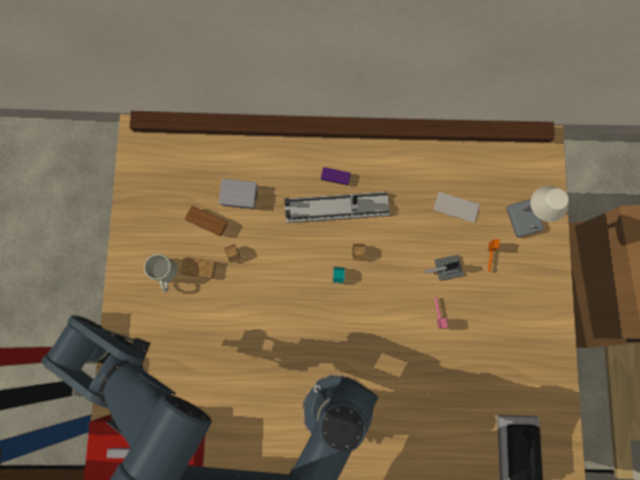

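View pics/scene0.png

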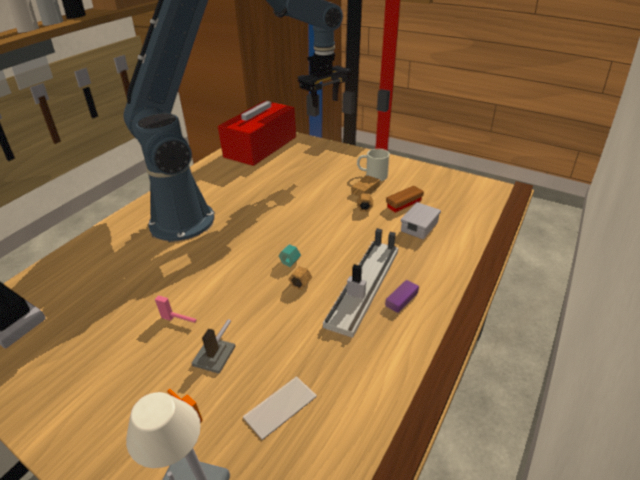

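The top view shows cork sleeves at about px (233,253) and (359,252), a turquoise fake at (339,274) and the holder with the pin at (450,267). The jaw tab is at (354,200) and the anvil is at the left end of the bed (290,205), so the caliper's x is roughly world +y. I'll do a wrist-camera tour to get accurate positions.

```bash
cat > h.py <<'E'
from rig import *
import cv2, numpy as np
from scipy.spatial.transform import Rotation as Ro
def snap(n,name=None):
    o=get_obs(); im=camera(n); c=dict(get_calibration(n))
    if n=="wrist":
        T=np.eye(4); T[:3,:3]=Ro.from_quat(o["tool_rot"]).as_matrix(); T[:3,3]=o["position"]
        W=np.linalg.inv(T@c["T_tool_cam"]); c["R"]=W[:3,:3]; c["t"]=W[:3,3]
    if name:
        cv2.imwrite(f"pics/{name}.png",im[:,:,::-1]); np.save(f"pics/{name}.npy",c,allow_pickle=True)
    return im,c
def load(name): return np.load(f"pics/{name}.npy",allow_pickle=True).item()
def proj(c,X):
    p=np.atleast_2d(X)@c["R"].T+c["t"]; s=p[:,:2]/p[:,2:]; s=s*(1+c["k1"]*(s**2).sum(1,keepdims=True))
    return s*[c["fx"],c["fy"]]+[c["cx"],c["cy"]]
def unproj(c,uv,z):
    d=(np.atleast_2d(uv).astype(float)-[c["cx"],c["cy"]])/[c["fx"],c["fy"]]; s=d.copy()
    for _ in range(20): s=d/(1+c["k1"]*(s**2).sum(1,keepdims=True))
    r=np.c_[s,np.ones(len(s))]@c["R"]; C=-c["R"].T@c["t"]
    return C+r*((z-C[2])/r[:,2])[:,None]
def find(n,*ts):
    for t in ts: print(n,t,[(round(d["p"],2),[round(float(v),3) for v in d["at"]]) for d in search_frame(t,n)])
def st():
    o=get_obs(); y=Ro.from_quat(o["tool_rot"]).as_matrix()[:,1]
    print("t",round(o["time"],1),"pos",o["position"].round(4),"yaw",round(float(np.degrees(np.arctan2(y[1],y[0]))),2),"F",o["ft_force"].round(1),"w",round(float(o["grip_width"]),4))
E
python3 -m jog '[{"grip":0,"travel":[3,-3.5,0],"twist":2.2},{"grip":0,"travel":[3,-3.5,0],"twist":2.2},{"grip":0,"travel":[3,-3.5,0],"twist":2.2},{"grip":0,"travel":[3,-3.5,0],"twist":2.2},{"grip":0,"travel":[3,-3.5,0],"twist":2.2},{"grip":0,"travel":[3,-3.5,0],"twist":2.2},{"grip":0,"travel":[3,-3.5,0],"twist":2.2},{"grip":0,"travel":[3,-3.5,0],"twist":2.2}]'
python3 -m jog '[{"grip":0,"travel":[0,0,0],"twist":0},{"grip":0,"travel":[0,0,0],"twist":0},{"grip":0,"travel":[0,0,0],"twist":0}]'
python3 -c "
from h import *
st(); snap('wrist','w1'); find('wrist','sleeve0','anvil','jaw_grip')"
python3 -m jog '[{"grip":0,"travel":[1,-4.5,0],"twist":0},{"grip":0,"travel":[1,-4.5,0],"twist":0},{"grip":0,"travel":[1,-4.5,0],"twist":0},{"grip":0,"travel":[1,-4.5,0],"twist":0},{"grip":0,"travel":[1,-4.5,0],"twist":0},{"grip":0,"travel":[1,-4.5,0],"twist":0},{"grip":0,"travel":[1,-4.5,0],"twist":0},{"grip":0,"travel":[1,-4.5,0],"twist":0}]'
python3 -m jog '[{"grip":0,"travel":[0,0,0],"twist":0},{"grip":0,"travel":[0,0,0],"twist":0},{"grip":0,"travel":[0,0,0],"twist":0}]'
python3 -c "
from h import *
st(); snap('wrist','w2'); find('wrist','sleeve0','jaw_grip','jaw_face','gauge')"
python3 -m jog '[{"grip":0,"travel":[-1.5,-4,0],"twist":0},{"grip":0,"travel":[-1.5,-4,0],"twist":0},{"grip":0,"travel":[-1.5,-4,0],"twist":0},{"grip":0,"travel":[-1.5,-4,0],"twist":0},{"grip":0,"travel":[-1.5,-4,0],"twist":0},{"grip":0,"travel":[-1,-4,0],"twist":0}]'
python3 -m jog '[{"grip":0,"travel":[0,0,0],"twist":0},{"grip":0,"travel":[0,0,0],"twist":0},{"grip":0,"travel":[0,0,0],"twist":0}]'
python3 -c "
from h import *
st(); snap('wrist','w3'); find('wrist','pin','holder','pin_tip','sleeve0')"
```

```text
time: 1.4
position: [0.4298, 0.3143, 0.2449]
tool_rot: [-0.001, 1.0, 0.0, 0.0]
ft_force: [1.9, 0.5, -0.6]
grip_width: 0.0869
time: 1.7
position: [0.4279, 0.3163, 0.2445]
tool_rot: [-0.0, 1.0, 0.0, -0.0]
ft_force: [-0.5, -0.1, -0.5]
grip_width: 0.0872
t 1.7 pos [0.4279 0.3163 0.2445] yaw 90.04 F [-0.5 -0.1 -0.5] w 0.0872
wrist sleeve0 [(0.86, [0.414, 0.015, 0.037]), (0.84, [0.496, -0.044, 0.018]), (0.73, [0.477, 0.345, 0.045])]
wrist anvil [(0.62, [0.636, 0.18, 0.024])]
wrist jaw_grip []
time: 2.7
position: [0.5089, -0.0451, 0.2447]
tool_rot: [-0.001, 1.0, 0.0, 0.0]
ft_force: [0.4, 0.5, 0.3]
grip_width: 0.087
time: 3.0
position: [0.508, -0.0427, 0.2443]
tool_rot: [-0.001, 1.0, 0.0, -0.001]
ft_force: [-0.1, -0.3, -0.1]
grip_width: 0.0867
t 3.0 pos [ 0.508  -0.0427  0.2443] yaw 90.11 F [-0.1 -0.3 -0.1] w 0.0867
wrist sleeve0 [(0.73, [0.49, -0.059, 0.048]), (0.71, [0.421, 0.003, 0.048])]
wrist jaw_grip [(0.65, [0.637, -0.041, 0.096])]
wrist jaw_face [(0.75, [0.635, -0.04, 0.093]), (0.69, [0.446, -0.337, 0.039])]
wrist gauge [(0.75, [0.618, -0.02, 0.015])]
time: 3.85
position: [0.4228, -0.2848, 0.2447]
tool_rot: [-0.001, 1.0, 0.0, -0.0]
ft_force: [0.8, -0.1, -0.1]
grip_width: 0.0869
time: 4.15
position: [0.4237, -0.2828, 0.2444]
tool_rot: [-0.001, 1.0, 0.001, -0.0]
ft_force: [-0.3, 0.8, -0.3]
grip_width: 0.087
t 4.2 pos [ 0.4237 -0.2828  0.2444] yaw 90.09 F [-0.3  0.8 -0.3] w 0.087
wrist pin [(0.87, [0.446, -0.335, 0.044]), (0.56, [0.474, -0.483, 0.02])]
wrist holder [(0.77, [0.44, -0.344, 0.015])]
wrist pin_tip [(0.89, [0.48, -0.484, 0.019]), (0.83, [0.289, -0.316, 0.039]), (0.7, [0.449, -0.34, 0.049])]
wrist sleeve0 [(0.78, [0.48, -0.069, 0.037]), (0.77, [0.415, -0.005, 0.037])]
```

View pics/w1.png

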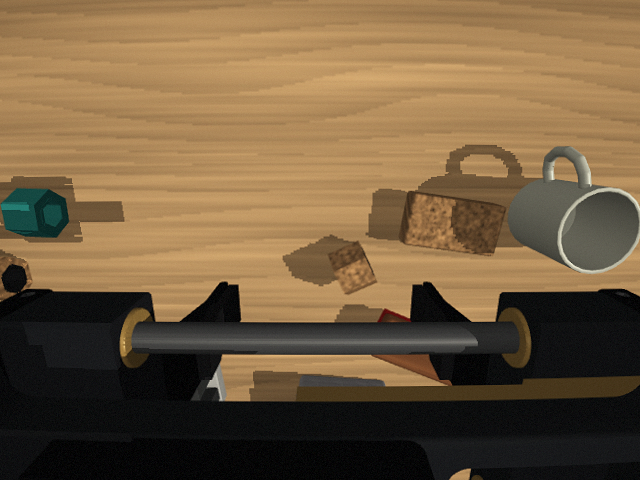

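View pics/w2.png

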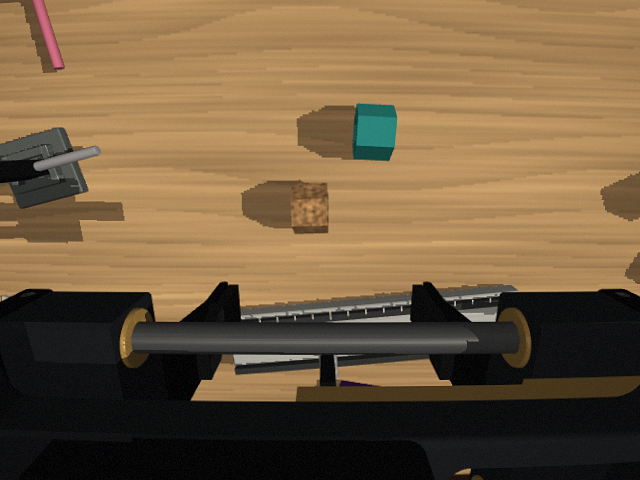

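View pics/w3.png

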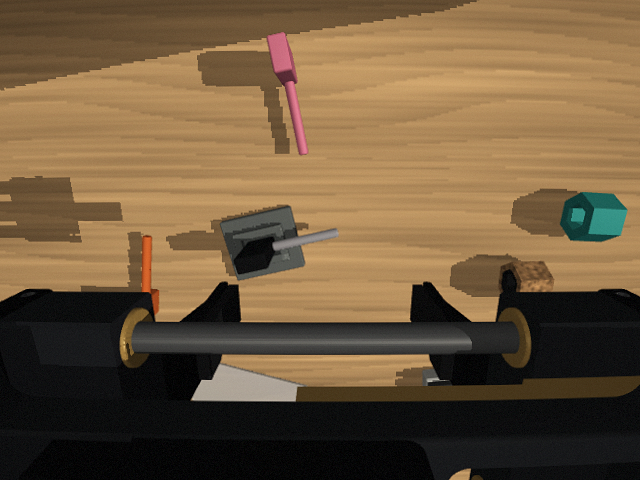

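The wrist views show two real sleeves: A in w1 at (352,267) and B in w2 at (310,207). The pin stands in its holder in w3 at about (262,243). Next I need a clear picture of the caliper, then model fits.

```bash

python3 -m jog '[{"grip":0,"travel":[3.8,4,0],"twist":0},{"grip":0,"travel":[3.8,4,0],"twist":0},{"grip":0,"travel":[3.8,4,0],"twist":0},{"grip":0,"travel":[3.8,4,0],"twist":0},{"grip":0,"travel":[3.8,4,0],"twist":0},{"grip":0,"travel":[3.8,4,0],"twist":0},{"grip":0,"travel":[3.8,4,0],"twist":0},{"grip":0,"travel":[3.8,4,0],"twist":0}]'  >/dev/null
python3 -m jog '[{"grip":0,"travel":[0,0,0],"twist":0},{"grip":0,"travel":[0,0,0],"twist":0},{"grip":0,"travel":[0,0,0],"twist":0}]' >/dev/null
cat > fit.py <<'E'
from h import *
from scipy.optimize import minimize
def hexp(p,z0=0.0,L=.018,A=.023):
    x,y,th=p; R=A/np.cos(np.pi/6); c,s=np.cos(th),np.sin(th); v=[]
    for e in(-L,L):
        for k in range(6):
            a=k*np.pi/3; l=R*np.cos(a); v.append([x+e*c-l*s,y+e*s+l*c,z0+.023+R*np.sin(a)])
    return np.array(v)
def mask(c,V,shape):
    m=np.zeros(shape,np.uint8); h=cv2.convexHull((proj(c,V)*16).round().astype(np.int32)); cv2.fillConvexPoly(m,h,1,shift=4); return m
def fit_sleeve(name,p0,z0=0.):
    im=cv2.imread(f"pics/{name}.png"); c=load(name); m0=mask(c,hexp(p0,z0),im.shape[:2])
    g=np.full(m0.shape,2,np.uint8); k=np.ones((3,3))
    g[cv2.dilate(m0,k,iterations=14)==0]=0; g[m0>0]=3; g[cv2.erode(m0,k,iterations=9)>0]=1
    b=np.zeros((1,65));f=b.copy(); cv2.grabCut(im,g,None,b,f,5,cv2.GC_INIT_WITH_MASK); M=((g==1)|(g==3)).astype(np.uint8)
    def cost(q):
        m=mask(c,hexp([q[0]/100,q[1]/100,q[2]],z0),M.shape); return 1-(m&M).sum()/max((m|M).sum(),1)
    q0=[p0[0]*100,p0[1]*100,p0[2]]
    r=min((minimize(cost,[q0[0],q0[1],q0[2]+d],method="Nelder-Mead",options=dict(initial_simplex=np.array([q0[0],q0[1],q0[2]+d])+np.array([[0,0,0],[.5,0,0],[0,.5,0],[0,0,.15]]))) for d in(-.2,0,.2)),key=lambda r:r.fun)
    p=np.array([r.x[0]/100,r.x[1]/100,r.x[2]]); print(name,p.round(4),np.degrees(p[2]).round(1),"iou",round(1-r.fun,3)); return p,M
def crop(name,ctr,M=None,pts=None,sz=50,f=6):
    im=cv2.imread(f"pics/{name}.png"); u,v=map(int,ctr); u=max(u,sz);v=max(v,sz)
    o=cv2.resize(im[v-sz:v+sz,u-sz:u+sz],None,fx=f,fy=f,interpolation=cv2.INTER_CUBIC)
    for q in ([] if pts is None else pts): cv2.circle(o,tuple(int(t) for t in ((np.array(q)-[u-sz,v-sz]+.5)*f)),2,(0,255,0),-1)
    return o
E
python3 - <<'E'
from fit import *
st(); snap('wrist','w4'); find('wrist','jaw_grip','jaw_face','gauge','anvil','sleeve0')
o=[]
for n,p in(("w1",[.477,.343,np.radians(107)]),("w2",[.49,-.06,np.pi/2])):
    q,M=fit_sleeve(n,p); c=load(n); P=proj(c,hexp(q)); o.append(crop(n,P.mean(0),pts=P,sz=48,f=4))
o.append(crop("w3",(275,243),sz=60,f=6)[:,:]); 
a=np.vstack(o[:2]); b=cv2.resize(o[2],(a.shape[0]*o[2].shape[1]//o[2].shape[0],a.shape[0])); m=np.hstack([a,b]); print(m.shape)
m=cv2.resize(m,None,fx=.69,fy=.69) if m.shape[1]>800 else m
cv2.imwrite("pics/m1.png",m)
E
```

```text
t 5.5 pos [0.6983 0.0056 0.2442] yaw 90.03 F [ 0.3 -0.7 -0.8] w 0.0869
wrist jaw_grip [(0.98, [0.649, -0.038, 0.074])]
wrist jaw_face [(0.92, [0.644, -0.031, 0.071])]
wrist gauge [(0.89, [0.637, 0.018, 0.014]), (0.16, [0.645, -0.035, 0.07])]
wrist anvil [(0.77, [0.639, 0.023, 0.022])]
wrist sleeve0 [(0.8, [0.51, -0.061, 0.04])]
w1 [0.47   0.3312 3.1675] 181.5 iou 0.751
w2 [ 0.4891 -0.0674  2.1131] 121.1 iou 0.71
(768, 1152, 3)
```

View pics/w4.png

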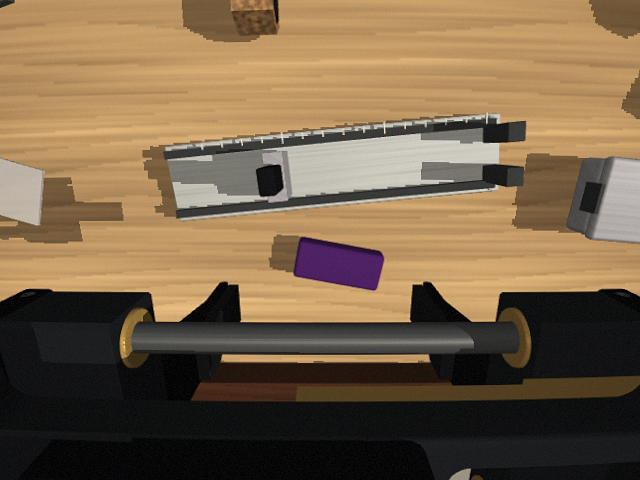

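View pics/m1.png

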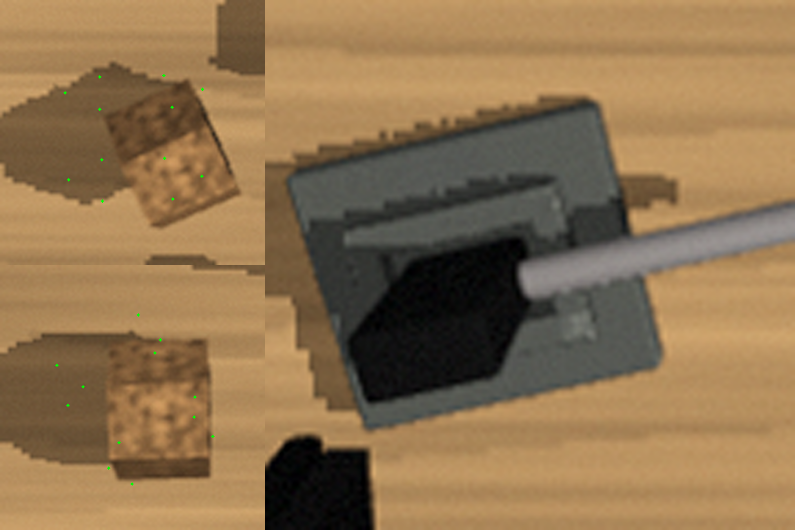

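A is seen with its bore axis at about 107–113°, B at about 90°. My grabCut fit took in the shadow, so I'll use the visible ridge corners instead and zoom on the caliper and rod.

```bash
cat > m2.py <<'E'
from fit import *
from scipy.optimize import least_squares
s=4*.69
def pts(n,q,mp,yo):
    c=load(n); P=proj(c,hexp(q)).mean(0); o=np.array([max(int(P[0]),48),max(int(P[1]),48)])-48
    return c,o+(np.array(mp,float)-[0,yo])/s-.4
# vertices: (end, lateral, z); lateral + toward base (-x) since axis ~ +y -> left normal = -x
R=.023/np.cos(np.pi/6)
def model(p,vs):
    x,y,th=p; c,si=np.cos(th),np.sin(th)
    return np.array([[x+e*c-l*si,y+e*si+l*c,z] for e,l,z in vs])
L=.018
sets={"A":("w1",[.47,.3312,3.1675],[(105,118),(188,82),(120,160),(205,122),(240,190),(157,226)],0,[(-L,R,.023),(L,R,.023),(-L,R/2,.046),(L,R/2,.046),(L,-R,.023),(-L,-R,.023)],[.477,.343,1.9]),
"B":("w2",[.4891,-.0674,2.1131],[(108,345),(207,340),(108,383),(207,382),(110,460),(210,457),(118,478),(210,476)],265,[(-L,R,.023),(L,R,.023),(-L,R/2,.046),(L,R/2,.046),(-L,-R/2,.046),(L,-R/2,.046),(-L,-R,.023),(L,-R,.023)],[.49,-.06,1.57])}
for k,(n,q,mp,yo,vs,p0) in sets.items():
    c,uv=pts(n,q,mp,yo); r=least_squares(lambda p:(proj(c,model(p,vs))-uv).ravel(),p0); print(k,r.x.round(4),np.degrees(r.x[2]).round(1),"res",r.fun.round(1))
c=load("w3"); f=lambda a:np.array([215+(a[0]-265)/4.417,183+a[1]/4.417])-.4
C=np.array([f(a) for a in[(288,176),(600,103),(662,362),(366,428)]]); H=unproj(c,C,.012); d=(H[1]+H[2]-H[0]-H[3])[:2]
print("holder",H.mean(0),np.degrees(np.arctan2(d[1],d[0])),[np.linalg.norm(H[i]-H[(i+1)%4]).round(4) for i in range(4)])
rd=unproj(c,[f((527,281)),(338,231.5)],.030); d=rd[1]-rd[0]; print("rod",rd,np.linalg.norm(d),np.degrees(np.arctan2(d[1],d[0])), "origin from tip",rd[1]-d/np.linalg.norm(d)*.085)
E
python3 m2.py; python3 - <<'E'
from h import *
im=cv2.imread("pics/w4.png")[100:230,155:535]; a=cv2.resize(im,None,fx=2.1,fy=2.1,interpolation=cv2.INTER_CUBIC)
b=cv2.resize(cv2.imread("pics/w3.png")[215:285,225:355],None,fx=4,fy=4,interpolation=cv2.INTER_CUBIC)
o=np.zeros((a.shape[0]+b.shape[0],a.shape[1],3),np.uint8); o[:a.shape[0]]=a; o[a.shape[0]:,:b.shape[1]]=b; cv2.imwrite("pics/m2.png",o); print(o.shape,a.shape)
E
```

```text
A [0.4778 0.3465 2.0106] 115.2 res [-0.7 -1.3 -0.3 -2.  -0.6  1.2  0.8  0.7  0.2  0.9  0.6  0.6]
B [ 0.4927 -0.0577  1.6027] 91.8 res [ 0.6 -1.4 -0.1 -0.7 -0.9  1.   0.4  0.2 -0.1 -0.1  0.1 -0.2 -0.3  0.8
  0.3  0.5]
holder [ 0.45002076 -0.35063752  0.012     ] 103.18378845807818 [np.float64(0.0796), np.float64(0.0678), np.float64(0.0789), np.float64(0.068)]
rod [[ 0.44762696 -0.33585079  0.03      ]
 [ 0.43166287 -0.26853568  0.03      ]] 0.06918219009485083 103.34149162700356 origin from tip [ 0.45127699 -0.3512417   0.03      ]
(553, 798, 3) (273, 798, 3)
```

View pics/m2.png

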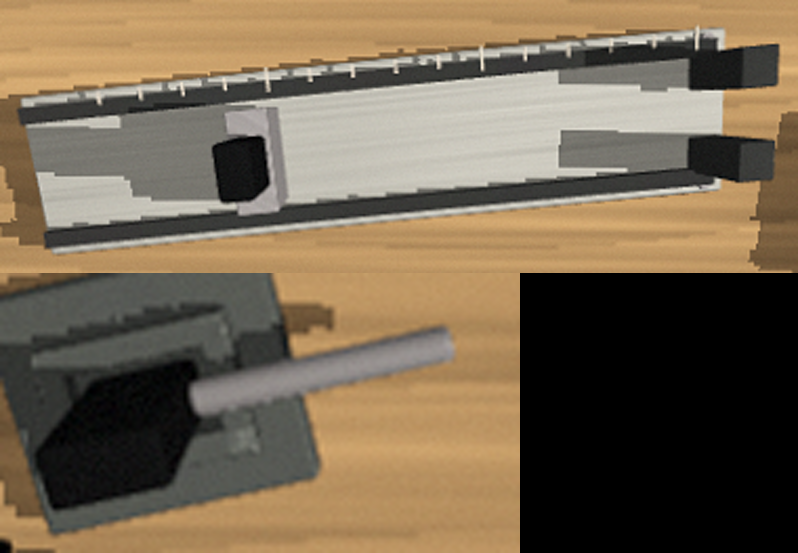

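```bash
python3 - <<'E'
from h import *
c=load("w4"); f=lambda a:np.array(a,float)/2.1+[155,100]-.25
B=unproj(c,[f(a) for a in[(20,102),(722,30),(720,187),(52,250)]],.02); d=(B[1]+B[2]-B[0]-B[3])[:2]; th=np.arctan2(d[1],d[0]); u=np.array([np.cos(th),np.sin(th)]);n=np.array([-u[1],u[0]])
print("bed ctr",B.mean(0),np.degrees(th),[np.linalg.norm(B[i]-B[(i+1)%4]).round(4) for i in range(4)])
ctr=B.mean(0)[:2]
A=unproj(c,[f((690,50)),f((692,88)),f((688,135)),f((688,178))],.02)[:,:2]
print("anvil pts along/lat from ctr",[( ((a-ctr)@u).round(4),((a-ctr)@n).round(4)) for a in A])
al=np.mean([(a-ctr)@u for a in A]); an=ctr+u*al; print("anvil",an)
for nm,p,z in(("tab",(233,172),.115),("jawtop1",(267,107),.069),("jawtop2",(277,210),.069),("jawbase2",(286,207),.02),("jawbase1",(279,125),.02)):
    q=unproj(c,[f(p)],z)[0,:2]; print(nm,q.round(4),"gx",((q-an)@u).round(4),"gy",((q-an)@n).round(4))
E
```

```text
bed ctr [0.64166672 0.01459568 0.02      ] 95.55162309698389 [np.float64(0.3366), np.float64(0.0743), np.float64(0.3369), np.float64(0.0732)]
anvil pts along/lat from ctr [(np.float64(0.1526), np.float64(0.0294)), (np.float64(0.1539), np.float64(0.0118)), (np.float64(0.1523), np.float64(-0.0103)), (np.float64(0.1527), np.float64(-0.0312))]
anvil [0.62687722 0.16675333]
tab [ 0.6467 -0.039 ] gx -0.2068 gy 0.0002
jawtop1 [ 0.6243 -0.0315] gx -0.1971 gy 0.0217
jawtop2 [ 0.6672 -0.0286] gx -0.1983 gy -0.0212
jawbase2 [ 0.6728 -0.0295] gx -0.1997 gy -0.0267
jawbase1 [ 0.6332 -0.0319] gx -0.1983 gy 0.013
```

Caliper axis 95.5°, anvil (0.627,0.167), tab (0.647,-0.039), jaw face 198 mm from the anvil. I'll slide the jaw back first to make room.

```bash

python3 -m jog '[{"grip":0,"travel":[-0.65,-0.55,0],"twist":-8.5},{"grip":0,"travel":[-0.65,-0.55,0],"twist":-8.5},{"grip":0,"travel":[-0.65,-0.55,0],"twist":-8.5},{"grip":0,"travel":[-0.65,-0.55,0],"twist":-8.5},{"grip":0,"travel":[-0.65,-0.55,0],"twist":-8.5},{"grip":0,"travel":[-0.65,-0.55,0],"twist":-8.5},{"grip":0,"travel":[-0.65,-0.55,0],"twist":-8.5},{"grip":0,"travel":[-0.6,-0.6,0],"twist":-8.5}]' >/dev/null
python3 -m jog '[{"grip":0,"travel":[0,0,0],"twist":-8.5},{"grip":0,"travel":[0,0,0],"twist":-8},{"grip":0,"travel":[0,0,0],"twist":0},{"grip":0,"travel":[0,0,0],"twist":0},{"grip":0,"travel":[0,0,0],"twist":0}]' >/dev/null
python3 -c "
from h import *
st(); snap('wrist','w5'); find('wrist','jaw_grip','anvil')"
```

```text
t 7.1 pos [ 0.6477 -0.0389  0.2446] yaw 5.62 F [-0.3  0.2  0.2] w 0.0871
wrist jaw_grip [(0.88, [0.652, -0.035, 0.074])]
wrist anvil [(0.87, [0.64, 0.035, 0.021])]
```

View pics/w5.png

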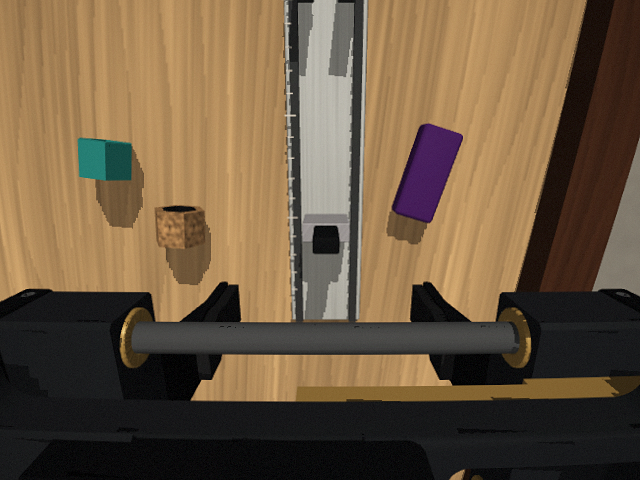

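Tab is centred between the fingers at px (326,238). I'll descend and pinch it, then slide it back.

```bash

python3 -m jog '[{"grip":0,"travel":[0,0,-4],"twist":0},{"grip":0,"travel":[0,0,-4],"twist":0},{"grip":0,"travel":[0,0,-3],"twist":0},{"grip":0,"travel":[0,0,-3.2],"twist":0},{"grip":0,"travel":[0,0,0],"twist":0},{"grip":0,"travel":[0,0,0],"twist":0}]' 15
python3 -m jog '[{"grip":255,"travel":[0,0,0],"twist":0},{"grip":255,"travel":[0,0,0],"twist":0},{"grip":255,"travel":[0,0,0],"twist":0},{"grip":255,"travel":[0,0,0],"twist":0},{"grip":255,"travel":[0,0,0],"twist":0},{"grip":255,"travel":[0,0,0],"twist":0}]' 15
python3 -m jog '[{"grip":255,"travel":[0.1,-1,0],"twist":0},{"grip":255,"travel":[0.1,-1,0],"twist":0},{"grip":255,"travel":[0.1,-1,0],"twist":0},{"grip":255,"travel":[0.1,-1,0],"twist":0},{"grip":255,"travel":[0.1,-1,0],"twist":0},{"grip":255,"travel":[0.1,-1,0],"twist":0},{"grip":255,"travel":[0.1,-1,0],"twist":0},{"grip":255,"travel":[0.1,-1,0],"twist":0}]'
python3 -m jog '[{"grip":255,"travel":[0,0,0],"twist":0},{"grip":255,"travel":[0,0,0],"twist":0},{"grip":0,"travel":[0,0,0],"twist":0},{"grip":0,"travel":[0,0,0],"twist":0},{"grip":0,"travel":[0,0,0],"twist":0},{"grip":0,"travel":[0,0,3],"twist":0},{"grip":0,"travel":[0,0,5],"twist":0},{"grip":0,"travel":[0,0,5],"twist":0}]'
```

```text
time: 7.85
position: [0.6478, -0.0386, 0.1025]
tool_rot: [0.672, 0.74, -0.0, -0.0]
ft_force: [0.1, 0.2, -0.1]
grip_width: 0.0872
time: 8.45
position: [0.6478, -0.0387, 0.1028]
tool_rot: [0.672, 0.74, 0.0, 0.0]
ft_force: [-0.6, 0.6, 0.1]
grip_width: 0.047
time: 9.25
position: [0.6558, -0.1196, 0.1025]
tool_rot: [0.672, 0.74, 0.0, -0.0]
ft_force: [-1.0, 0.6, 0.1]
grip_width: 0.0004
time: 10.05
position: [0.655, -0.1181, 0.2329]
tool_rot: [0.672, 0.74, -0.001, -0.001]
ft_force: [2.1, -0.9, 0.5]
grip_width: 0.0405
```

The fingers are slow, about 65 mm/s, and hadn't closed before I moved, so they missed the tab. Checking the scene.

```bash

python3 -m jog '[{"grip":0,"travel":[-0.8,3,0],"twist":0},{"grip":0,"travel":[0,4,0],"twist":0},{"grip":0,"travel":[0,1,1],"twist":0},{"grip":0,"travel":[0,0,0],"twist":0},{"grip":0,"travel":[0,0,0],"twist":0},{"grip":0,"travel":[0,0,0],"twist":0}]'
python3 -c "
from h import *
st(); im,c=snap('wrist','w6'); find('wrist','jaw_grip')
a=cv2.imread('pics/w5.png').astype(int)
# black tab blobs
for n in('w5','w6'):
    g=cv2.imread(f'pics/{n}.png',0)[180:285,300:352]; k=g<25; ys,xs=np.nonzero(k); print(n,k.sum(),xs.min()+300,xs.max()+300,ys.min()+180,ys.max()+180)
"
```

```text
time: 10.65
position: [0.6478, -0.04, 0.2421]
tool_rot: [0.673, 0.74, -0.0, 0.0]
ft_force: [-0.4, 0.1, 0.8]
grip_width: 0.0845
t 10.7 pos [ 0.6478 -0.04    0.2421] yaw 5.46 F [-0.4  0.1  0.8] w 0.0845
wrist jaw_grip [(0.96, [0.654, -0.034, 0.071])]
w5 681 300 338 226 277
w6 699 300 338 225 277
```

Jaw unmoved. Retrying with a full wait for the fingers.

```bash

python3 -m jog '[{"grip":80,"travel":[0,0,-4],"twist":0},{"grip":80,"travel":[0,0,-4],"twist":0},{"grip":80,"travel":[0,0,-3],"twist":0},{"grip":80,"travel":[0,0.1,-2.9],"twist":0},{"grip":80,"travel":[0,0,0],"twist":0}]' 20
python3 -m jog '[{"grip":255,"travel":[0,0,0],"twist":0},{"grip":255,"travel":[0,0,0],"twist":0},{"grip":255,"travel":[0,0,0],"twist":0},{"grip":255,"travel":[0,0,0],"twist":0},{"grip":255,"travel":[0,0,0],"twist":0},{"grip":255,"travel":[0,0,0],"twist":0},{"grip":255,"travel":[0,0,0],"twist":0},{"grip":255,"travel":[0,0,0],"twist":0}]' 20
python3 -m jog '[{"grip":255,"travel":[0,0,0],"twist":0},{"grip":255,"travel":[0,0,0],"twist":0}]'
```

```text
time: 11.25
position: [0.6443, -0.0379, 0.0987]
tool_rot: [0.673, 0.74, -0.003, -0.004]
ft_force: [-0.4, -0.8, -0.1]
grip_width: 0.0611
time: 12.05
position: [0.648, -0.0377, 0.1043]
tool_rot: [0.672, 0.74, 0.0, 0.0]
ft_force: [-1.5, -0.4, 3.6]
grip_width: 0.0218
time: 12.25
position: [0.648, -0.0377, 0.1043]
tool_rot: [0.672, 0.74, 0.0, 0.0]
ft_force: [-1.0, 0.0, 5.8]
grip_width: 0.0216
```

```bash

python3 -m jog '[{"grip":255,"travel":[0.1,-1,0],"twist":0},{"grip":255,"travel":[0.1,-1,0],"twist":0},{"grip":255,"travel":[0.1,-1,0],"twist":0},{"grip":255,"travel":[0.1,-1,0],"twist":0},{"grip":255,"travel":[0.1,-1,0],"twist":0},{"grip":255,"travel":[0.1,-1,0],"twist":0},{"grip":255,"travel":[0.1,-1,0],"twist":0},{"grip":255,"travel":[0.1,-1,0],"twist":0}]'
python3 -m jog '[{"grip":255,"travel":[0,0,0],"twist":0},{"grip":255,"travel":[0,0,0],"twist":0},{"grip":80,"travel":[0,0,0],"twist":0},{"grip":80,"travel":[0,0,0],"twist":0},{"grip":80,"travel":[0,0,0],"twist":0},{"grip":80,"travel":[0,0,0],"twist":0},{"grip":80,"travel":[0,0,0],"twist":0},{"grip":80,"travel":[0,0,0],"twist":0}]'
python3 -m jog '[{"grip":80,"travel":[0,0,3],"twist":0},{"grip":80,"travel":[0,0,5],"twist":0},{"grip":80,"travel":[0,0,4],"twist":0},{"grip":80,"travel":[0,0,0],"twist":0}]'
python3 -c "
from h import *
st(); find('wrist','jaw_grip'); snap('wrist'); find('wrist','jaw_grip')"
```

```text
time: 13.05
position: [0.6558, -0.1173, 0.1042]
tool_rot: [0.672, 0.74, 0.0, -0.0]
ft_force: [-1.5, 2.5, 6.2]
grip_width: 0.0219
time: 13.85
position: [0.6557, -0.1175, 0.1034]
tool_rot: [0.672, 0.74, -0.0, -0.0]
ft_force: [0.2, -0.1, 0.8]
grip_width: 0.0572
time: 14.25
position: [0.6598, -0.1189, 0.231]
tool_rot: [0.672, 0.74, 0.003, 0.007]
ft_force: [0.6, -0.2, -0.1]
grip_width: 0.0596
t 14.2 pos [ 0.6598 -0.1189  0.231 ] yaw 5.54 F [ 0.6 -0.2 -0.1] w 0.0596
wrist jaw_grip [(0.96, [0.654, -0.034, 0.071])]
wrist jaw_grip [(0.69, [0.66, -0.114, 0.071])]
```

```bash

python3 -m jog '[{"grip":100,"travel":[-3.4,-3.9,0],"twist":1.3},{"grip":100,"travel":[-3.4,-3.9,0],"twist":1.3},{"grip":100,"travel":[-3.4,-3.9,0],"twist":1.3},{"grip":100,"travel":[-3.4,-3.9,0],"twist":1.3},{"grip":100,"travel":[-3.4,-3.9,0],"twist":1.3},{"grip":100,"travel":[-3.4,-3.9,0],"twist":1.3},{"grip":100,"travel":[0,0,0],"twist":0},{"grip":100,"travel":[0,0,0],"twist":0}]' >/dev/null
python3 -m jog '[{"grip":100,"travel":[0,0,0],"twist":0},{"grip":100,"travel":[0,0,0],"twist":0}]' >/dev/null
python3 - <<'E'
from h import *
st(); im,c=snap('wrist','w7')
o=np.array([.4507,-.351]);a=np.radians(103.3);u=np.array([np.cos(a),np.sin(a)]);n=np.array([-u[1],u[0]])
P=lambda x,y,z:np.r_[o+u*x+n*y,z+.03]
pts=[P(x,y,.048) for x in(-.015,.015) for y in(-.008,.008)]+[P(.015,0,0),P(.085,0,0)]
uv=proj(c,pts); print(uv.round(1))
b=cv2.imread("pics/w7.png")
for q in uv: cv2.circle(b,tuple(int(v) for v in q.round()),1,(0,255,0),-1)
cv2.imwrite("pics/m3.png",cv2.resize(b[120:320,220:440],None,fx=2.8,fy=2.8,interpolation=cv2.INTER_CUBIC))
E
```

```text
t 15.4 pos [ 0.4593 -0.3422  0.2229] yaw 13.45 F [-0.2  0.1 -0.3] w 0.0532
[[323.5 265.5]
 [304.8 265.5]
 [323.5 231.5]
 [304.3 231.5]
 [315.4 220. ]
 [315.  145. ]]
```

View pics/m3.png

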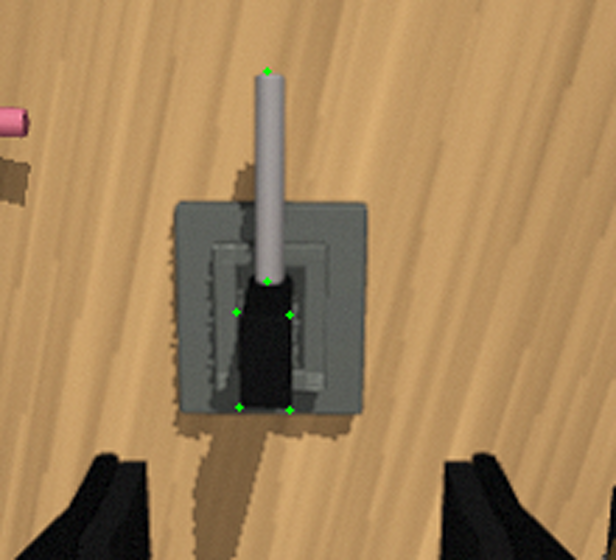

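Prediction fits the picture within about 1 px: grip at (265,360), rod tip at (270,73) in the crop. Descending to the pin.

```bash

python3 -m jog '[{"grip":120,"travel":[-0.4,-0.45,-2],"twist":0},{"grip":120,"travel":[-0.4,-0.4,-3],"twist":0},{"grip":120,"travel":[0,0,-3],"twist":0},{"grip":120,"travel":[0,0,-3],"twist":0},{"grip":120,"travel":[0,0,0],"twist":0},{"grip":120,"travel":[0,0,0],"twist":0},{"grip":120,"travel":[0,0,0],"twist":0}]' 30
python3 -c "
from h import *
st()"
```

```text
time: 16.15
position: [0.4518, -0.3527, 0.1151]
tool_rot: [0.62, 0.785, -0.0, 0.001]
ft_force: [-0.4, 0.4, 0.1]
grip_width: 0.0461
t 16.1 pos [ 0.4518 -0.3527  0.1151] yaw 13.39 F [-0.4  0.4  0.1] w 0.0461
```

```bash

python3 -m jog '[{"grip":120,"travel":[0,0.15,-2.5],"twist":0},{"grip":120,"travel":[0,0,-2.4],"twist":0},{"grip":120,"travel":[0,0,0],"twist":0},{"grip":255,"travel":[0,0,0],"twist":0},{"grip":255,"travel":[0,0,0],"twist":0},{"grip":255,"travel":[0,0,0],"twist":0},{"grip":255,"travel":[0,0,0],"twist":0},{"grip":255,"travel":[0,0,0],"twist":0}]' 30
python3 -m jog '[{"grip":255,"travel":[0,0,0],"twist":0},{"grip":255,"travel":[0,0,0],"twist":0},{"grip":255,"travel":[0,0,0],"twist":0}]' 30
python3 -m jog '[{"grip":255,"travel":[0,0,1],"twist":0},{"grip":255,"travel":[0,0,2],"twist":0},{"grip":255,"travel":[0,0,4],"twist":0},{"grip":255,"travel":[0,0,4],"twist":0},{"grip":255,"travel":[0,0,0],"twist":0},{"grip":255,"travel":[0,0,0],"twist":0}]' 30
python3 -c "
from h import *
st(); im,c=snap('wrist','w8')
find('wrist','pin','pin_tip','sleeve0')
g=im[100:330,250:400].copy(); cv2.imwrite('pics/m4.png',cv2.resize(g,None,fx=2.5,fy=2.5)[:,:,::-1])"
```

```text
time: 16.95
position: [0.4509, -0.3512, 0.0652]
tool_rot: [0.62, 0.784, -0.0, 0.001]
ft_force: [0.4, 0.5, 1.8]
grip_width: 0.0158
time: 17.25
position: [0.4509, -0.3512, 0.0652]
tool_rot: [0.62, 0.784, -0.0, 0.001]
ft_force: [-0.7, 0.7, 5.6]
grip_width: 0.0157
time: 17.85
position: [0.4506, -0.3509, 0.1754]
tool_rot: [0.62, 0.784, -0.0, 0.001]
ft_force: [-1.1, 0.1, -0.7]
grip_width: 0.0152
t 17.9 pos [ 0.4506 -0.3509  0.1754] yaw 13.33 F [-1.1  0.1 -0.7] w 0.0152
wrist pin [(0.7, [0.287, -0.316, 0.04]), (0.67, [0.444, -0.331, 0.145])]
wrist pin_tip [(0.81, [0.446, -0.333, 0.149]), (0.71, [0.286, -0.318, 0.037]), (0.55, [0.49, -0.483, 0.022])]
wrist sleeve0 []
```

View pics/m4.png

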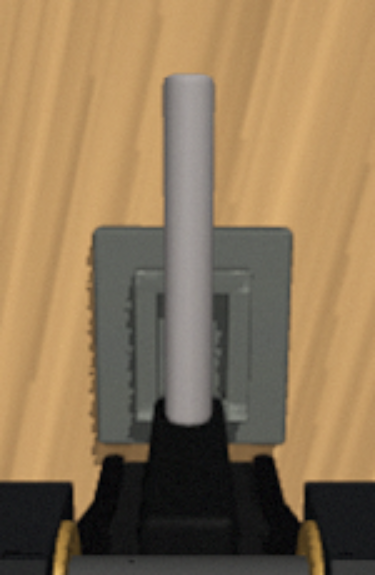

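Pin held, rod straight ahead with its tip at px (326,130). Moving to the pre-insert pose for sleeve B.

```bash

python3 -m jog '[{"grip":255,"travel":[0.9,3.4,0],"twist":-2.3},{"grip":255,"travel":[0.9,3.4,0],"twist":-2.3},{"grip":255,"travel":[0.9,3.4,-1],"twist":-2.3},{"grip":255,"travel":[0.9,3.4,-2],"twist":-2.3},{"grip":255,"travel":[1,3.3,-2],"twist":-2.3},{"grip":255,"travel":[0,0,-1],"twist":0},{"grip":255,"travel":[0,0,0],"twist":0},{"grip":255,"travel":[0,0,0],"twist":0}]' 
cat > chk.py <<'E'
from fit import *
import sys
# tip check + sleeve overlay in the held-pin view
name=sys.argv[1]; p=[float(v) for v in sys.argv[2].split(",")]; z0=float(sys.argv[3]) if len(sys.argv)>3 else 0
st(); im,c=snap('wrist',name); find('wrist','sleeve0')
o=get_obs(); T=Ro.from_quat(o["tool_rot"]).as_matrix(); tip=o["position"]+T@[.085,0,.0352]; print("tip",tip.round(4))
pa=[p[0],p[1],np.radians(p[2])]
b=cv2.imread(f"pics/{name}.png")
for q in proj(c,np.vstack([hexp(pa,z0)])): cv2.circle(b,tuple(int(v) for v in q.round()),1,(0,255,0),-1)
for q in proj(c,[tip]): cv2.circle(b,tuple(int(v) for v in q.round()),2,(0,0,255),-1)
cv2.imwrite(f"pics/{name}o.png",cv2.resize(b[20:270,215:435],None,fx=2.4,fy=2.4,interpolation=cv2.INTER_CUBIC))
E
python3 chk.py w9 .4927,-.0577,91.8
```

```text
time: 18.85
position: [0.4966, -0.1826, 0.1141]
tool_rot: [0.696, 0.718, -0.0, -0.0]
ft_force: [0.3, -0.7, -1.7]
grip_width: 0.016
t 18.9 pos [ 0.4966 -0.1826  0.1141] yaw 1.82 F [ 0.3 -0.7 -1.7] w 0.016
wrist sleeve0 [(0.95, [0.494, -0.063, 0.047])]
tip [ 0.4945 -0.0984  0.0797]
```

View pics/w9o.png

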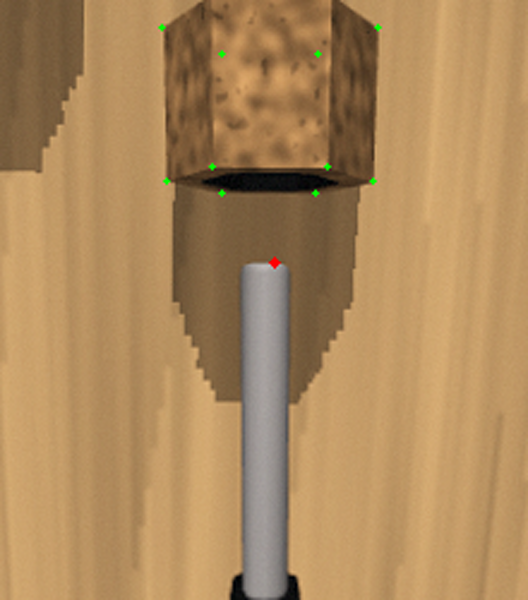

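Overlay fits. The rod is about 1.5 mm left of the bore axis, so I'll shift it right, then descend, insert and check the forces.

```bash

python3 -m jog '[{"grip":255,"travel":[0.15,0,-2],"twist":0},{"grip":255,"travel":[0,0,-2],"twist":0},{"grip":255,"travel":[0,0,-1.6],"twist":0},{"grip":255,"travel":[0,0,0],"twist":0},{"grip":255,"travel":[0,0,0],"twist":0},{"grip":255,"travel":[0,0,0],"twist":0}]' 
python3 -m jog '[{"grip":255,"travel":[-0.03,1,0],"twist":0},{"grip":255,"travel":[-0.03,1,0],"twist":0},{"grip":255,"travel":[-0.03,1,0],"twist":0},{"grip":255,"travel":[-0.03,1,0],"twist":0},{"grip":255,"travel":[-0.03,1,0],"twist":0},{"grip":255,"travel":[-0.03,1,0],"twist":0},{"grip":255,"travel":[-0.03,1,0],"twist":0},{"grip":255,"travel":[0,0,0],"twist":0}]' 
python3 -m jog '[{"grip":255,"travel":[0,0,0],"twist":0},{"grip":255,"travel":[0,0,0.5],"twist":0},{"grip":255,"travel":[0,0,0.5],"twist":0},{"grip":255,"travel":[0,0,1],"twist":0},{"grip":255,"travel":[0,0,1],"twist":0},{"grip":255,"travel":[0,0,2],"twist":0},{"grip":255,"travel":[0,0,0],"twist":0},{"grip":255,"travel":[0,0,0],"twist":0}]' 
python3 chk.py w10 .4927,-.0577,91.8,.04
```

```text
time: 19.55
position: [0.4988, -0.1827, 0.0596]
tool_rot: [0.696, 0.718, 0.0, 0.001]
ft_force: [0.4, 0.6, -0.8]
grip_width: 0.016
time: 20.35
position: [0.4954, -0.1101, 0.0584]
tool_rot: [0.695, 0.719, -0.0, -0.001]
ft_force: [-0.1, 0.1, -0.8]
grip_width: 0.0159
time: 21.15
position: [0.4963, -0.1121, 0.1092]
tool_rot: [0.696, 0.718, 0.0, 0.001]
ft_force: [0.1, 0.7, -2.1]
grip_width: 0.0161
t 21.1 pos [ 0.4963 -0.1121  0.1092] yaw 1.81 F [ 0.1  0.7 -2.1] w 0.0161
wrist sleeve0 [(0.97, [0.495, -0.063, 0.091]), (0.66, [0.424, 0.005, 0.049])]
tip [ 0.4928 -0.0267  0.0731]
```

View pics/w10o.png

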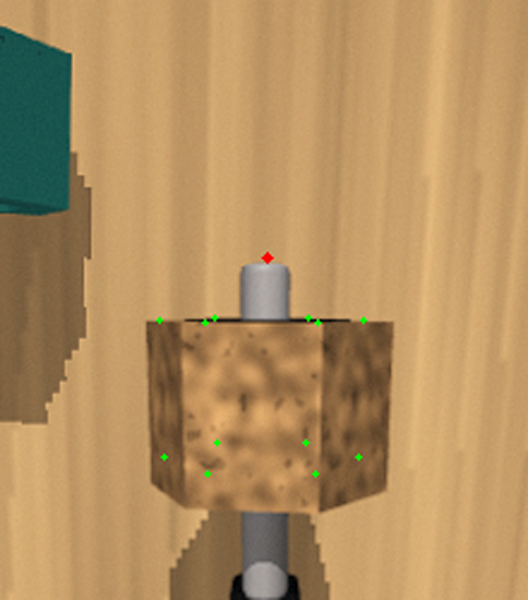

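Sleeve B hangs on the rod, slightly rolled but settled. Carrying it over the bed.

```bash

python3 -m jog '[{"grip":255,"travel":[0,0,1],"twist":0},{"grip":255,"travel":[0,0,2],"twist":0},{"grip":255,"travel":[0.7,0.9,1.5],"twist":0.4},{"grip":255,"travel":[1.4,1.8,0.5],"twist":0.4},{"grip":255,"travel":[1.4,1.8,0],"twist":0.4},{"grip":255,"travel":[1.4,1.8,0],"twist":0.4},{"grip":255,"travel":[1.4,1.8,0],"twist":0.4},{"grip":255,"travel":[1.4,1.8,0],"twist":0.4}]' >/dev/null
python3 -m jog '[{"grip":255,"travel":[1.4,1.8,0],"twist":0.4},{"grip":255,"travel":[1.4,1.8,0],"twist":0.4},{"grip":255,"travel":[1.4,1.8,0],"twist":0.4},{"grip":255,"travel":[1.4,1.8,0],"twist":0.1},{"grip":255,"travel":[0.7,0.8,0],"twist":0},{"grip":255,"travel":[0,0,0],"twist":0},{"grip":255,"travel":[0,0,0],"twist":0},{"grip":255,"travel":[0,0,0],"twist":0}]' 
python3 - <<'E'
from h import *
st(); im,c=snap('wrist','w11'); find('wrist','sleeve0','anvil')
an=np.array([.6269,.1668]);a=np.radians(95.55);u=np.array([np.cos(a),np.sin(a)]);n=np.array([-u[1],u[0]])
P=lambda x,y,z:np.r_[an+u*x+n*y,z]
b=cv2.imread("pics/w11.png")
for q in proj(c,[P(x,y,.02) for x in(-.2,-.15,-.1,-.05,0) for y in(-.026,.026)]+[P(0,y,.071) for y in(-.011,.011)]): cv2.circle(b,tuple(int(v) for v in q.round()),2,(0,255,0),-1)
cv2.imwrite("pics/w11o.png",cv2.resize(b[0:300,195:455],None,fx=2,fy=2,interpolation=cv2.INTER_CUBIC))
E
```

```text
time: 22.85
position: [0.635, 0.0663, 0.1583]
tool_rot: [0.673, 0.74, -0.001, -0.001]
ft_force: [-1.1, -1.1, -2.2]
grip_width: 0.016
t 22.9 pos [0.635  0.0663 0.1583] yaw 5.47 F [-1.1 -1.1 -2.2] w 0.016
wrist sleeve0 [(0.73, [0.43, 0.014, 0.034]), (0.61, [0.628, 0.115, 0.136])]
wrist anvil [(0.68, [0.64, 0.146, 0.023])]
```

View pics/w11o.png

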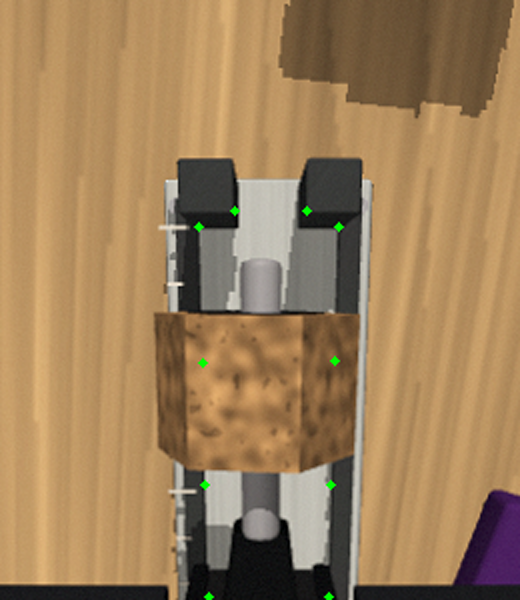

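Rod is about 3 mm left of the bed middle, so I'll correct +x. Then lower, centre the rod in the bore and withdraw.

```bash

python3 -m jog '[{"grip":255,"travel":[0.25,0,-2],"twist":0},{"grip":255,"travel":[0,0,-2],"twist":0},{"grip":255,"travel":[0,0,-2],"twist":0},{"grip":255,"travel":[0,0,-0.7],"twist":0},{"grip":255,"travel":[0,0,-0.5],"twist":0},{"grip":255,"travel":[0,0,-0.4],"twist":0},{"grip":255,"travel":[0,0,-0.4],"twist":0},{"grip":255,"travel":[0,0,0],"twist":0}]' 
python3 -m jog '[{"grip":255,"travel":[0,0,0],"twist":0},{"grip":255,"travel":[0,0,0],"twist":0}]' 
python3 chk.py w12 .6313,.122,95.5,.02
```

```text
time: 23.8
position: [0.6386, 0.0672, 0.0788]
tool_rot: [0.672, 0.74, 0.0, 0.0]
ft_force: [-1.0, -0.9, -1.2]
grip_width: 0.016
time: 24.0
position: [0.6388, 0.0672, 0.0791]
tool_rot: [0.672, 0.74, 0.0, 0.0]
ft_force: [0.4, 0.1, -0.4]
grip_width: 0.016
t 24.0 pos [0.6388 0.0672 0.0791] yaw 5.52 F [ 0.4  0.1 -0.4] w 0.016
wrist sleeve0 [(0.89, [0.636, 0.118, 0.068])]
tip [0.6306 0.1518 0.0437]
```

View pics/w12o.png

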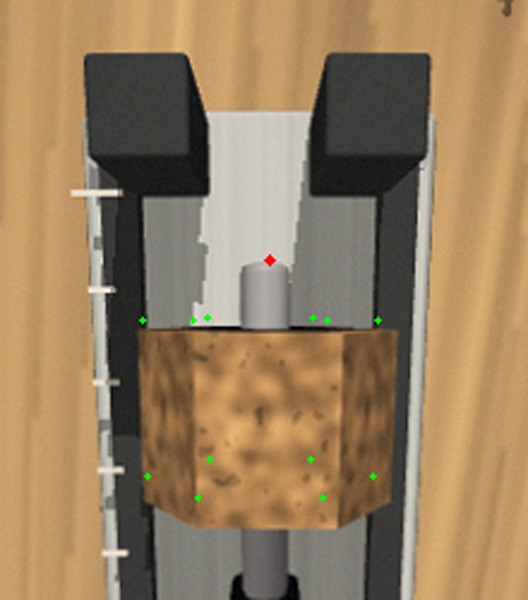

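Seated flat between the rails, force back to zero. (The overlay was drawn at bench height by mistake.) Withdrawing the pin.

```bash

python3 -m jog '[{"grip":255,"travel":[0.1,-1,0],"twist":0},{"grip":255,"travel":[0.1,-1,0],"twist":0},{"grip":255,"travel":[0.1,-1,0],"twist":0},{"grip":255,"travel":[0.1,-1,0],"twist":0},{"grip":255,"travel":[0.1,-1,0],"twist":0},{"grip":255,"travel":[0.1,-1,0],"twist":0},{"grip":255,"travel":[0.1,-1,0],"twist":0},{"grip":255,"travel":[0,0,0],"twist":0}]' 
python3 -m jog '[{"grip":255,"travel":[0,0,0],"twist":0},{"grip":255,"travel":[0,0,2],"twist":0},{"grip":255,"travel":[0,0,4],"twist":0},{"grip":255,"travel":[0,0,4],"twist":0},{"grip":255,"travel":[0,0,2],"twist":0},{"grip":255,"travel":[0,0,0],"twist":0},{"grip":255,"travel":[0,0,0],"twist":0}]' 
python3 - <<'E'
from h import *
st(); snap('wrist','w13'); find('wrist','sleeve0','jaw_grip'); snap('top','t1'); find('top','sleeve0'); snap('scene','s1'); find('scene','sleeve0')
E
```

```text
time: 24.9
position: [0.6459, -0.0046, 0.0786]
tool_rot: [0.673, 0.74, 0.0, 0.0]
ft_force: [-0.6, -0.1, -1.0]
grip_width: 0.0158
time: 25.6
position: [0.6449, -0.0022, 0.1982]
tool_rot: [0.672, 0.741, -0.0, -0.0]
ft_force: [-0.7, -0.6, -1.4]
grip_width: 0.0156
t 25.6 pos [ 0.6449 -0.0022  0.1982] yaw 5.56 F [-0.7 -0.6 -1.4] w 0.0156
wrist sleeve0 [(0.85, [0.428, 0.008, 0.046]), (0.65, [0.635, 0.114, 0.07])]
wrist jaw_grip [(0.64, [0.657, -0.116, 0.085])]
top sleeve0 [(0.48, [0.629, 0.119, 0.064])]
scene sleeve0 [(0.89, [0.42, -0.006, 0.033]), (0.81, [0.642, 0.106, 0.053])]
```

```bash

python3 -m jog '[{"grip":255,"travel":[-1.6,3.4,0],"twist":2.8},{"grip":255,"travel":[-1.6,3.4,0],"twist":2.8},{"grip":255,"travel":[-1.6,3.4,0],"twist":2.8},{"grip":255,"travel":[-1.6,3.4,0],"twist":2.8},{"grip":255,"travel":[-1.7,3.4,0],"twist":2.8},{"grip":255,"travel":[-1.7,3.4,0],"twist":2.8},{"grip":255,"travel":[-1.7,3.4,0],"twist":2.8},{"grip":255,"travel":[0,0,0],"twist":0}]'  >/dev/null
python3 -m jog '[{"grip":255,"travel":[0,0,-3],"twist":0},{"grip":255,"travel":[0,0,0],"twist":0},{"grip":255,"travel":[0,0,0],"twist":0},{"grip":255,"travel":[0,0,0],"twist":0}]' 
python3 - <<'E'
from fit import *
st(); im,c=snap('wrist','w14'); find('wrist','sleeve0','brush','tin','cork_block'); snap('scene','s2'); find('scene','sleeve0','brush','tin')
P=proj(c,hexp([.4778,.3465,np.radians(115.2)])); print(P.round(0).tolist())
g=cv2.imread('pics/w14.png'); hsv=cv2.cvtColor(g,cv2.COLOR_BGR2HSV); u,v=P.mean(0).astype(int); print(hsv[v,u],hsv[v-60:v+61:20,u].tolist())
E
```

```text
time: 27.15
position: [0.5314, 0.2347, 0.1692]
tool_rot: [0.537, 0.844, 0.0, 0.0]
ft_force: [0.2, -0.5, -2.4]
grip_width: 0.0157
t 27.1 pos [0.5314 0.2347 0.1692] yaw 25.06 F [ 0.2 -0.5 -2.4] w 0.0157
wrist sleeve0 [(0.88, [0.412, 0.025, 0.019]), (0.84, [0.482, 0.346, 0.048]), (0.44, [0.596, 0.113, 0.02])]
wrist brush [(0.92, [0.57, 0.411, 0.042]), (0.49, [0.663, 0.338, 0.048])]
wrist tin [(0.92, [0.663, 0.338, 0.049])]
wrist cork_block []
scene sleeve0 [(0.78, [0.477, 0.341, 0.028]), (0.78, [0.419, -0.007, 0.029]), (0.64, [0.637, 0.107, 0.051])]
scene brush [(0.97, [0.589, 0.413, 0.039]), (0.73, [0.659, -0.126, 0.068])]
scene tin [(0.43, [0.654, -0.03, 0.019])]
[[290.0, 108.0], [305.0, 104.0], [343.0, 104.0], [359.0, 107.0], [340.0, 110.0], [308.0, 111.0], [288.0, 57.0], [305.0, 48.0], [344.0, 48.0], [360.0, 56.0], [341.0, 63.0], [308.0, 64.0]]
[ 14 135 168] [[16, 125, 172], [17, 124, 198], [16, 138, 185], [14, 135, 168], [16, 141, 177], [18, 121, 122], [9, 11, 163]]
```

```bash
cat > ef.py <<'E'
from fit import *
from scipy.optimize import minimize
def bore(name,p):
    g=cv2.imread(f"pics/{name}.png"); c=load(name); P=proj(c,hexp(p)); v=g.max(2)<45
    x0,y0=P.min(0).astype(int)-12; x1,y1=P.max(0).astype(int)+12; y0=max(y0,0)
    n,l,s,ct=cv2.connectedComponentsWithStats(v[y0:y1,x0:x1].astype(np.uint8))
    for i in range(1,n):
        if s[i,4]>15: print("dark",s[i,:5]+[x0,y0,0,0,0],(ct[i]+[x0,y0]).round(1))
    print("expected near-end mid px",proj(c,[[p[0]-.018*np.cos(p[2]),p[1]-.018*np.sin(p[2]),.023]]).round(1))
def edgefit(name,p0,z0=0):
    g=cv2.GaussianBlur(cv2.imread(f"pics/{name}.png"),(0,0),1.2).astype(np.float32); c=load(name)
    gx=cv2.Sobel(g,cv2.CV_32F,1,0); gy=cv2.Sobel(g,cv2.CV_32F,0,1); t=np.linspace(.05,.95,30)[:,None]
    E=[(0,6),(1,7),(2,8),(3,9),(0,1),(1,2),(2,3),(6,7),(7,8),(8,9)]
    def cost(q):
        V=hexp([q[0]/100,q[1]/100,q[2]/10],z0); s=0
        for a,b in E:
            uv=proj(c,V[a]*(1-t)+V[b]*t).astype(np.float32); d=uv[-1]-uv[0]; d/=np.linalg.norm(d)
            X=cv2.remap(gx,uv[:,0],uv[:,1],1).squeeze(); Y=cv2.remap(gy,uv[:,0],uv[:,1],1).squeeze()
            s+=np.linalg.norm((X*-d[1]+Y*d[0]).mean(0))
        return -s
    best=None
    for dx in(-.5,0,.5):
        for dy in(-.4,0,.4):
            for da in(-1,0,1):
                q=np.array([p0[0]*100+dx,p0[1]*100+dy,p0[2]*10+da]); r=minimize(cost,q,method="Nelder-Mead",options=dict(initial_simplex=q+np.array([[0,0,0],[.3,0,0],[0,.3,0],[0,0,.5]])))
                if best is None or r.fun<best.fun: best=r
    p=[best.x[0]/100,best.x[1]/100,best.x[2]/10]; print(name,np.round(p[:2],4),np.degrees(p[2]).round(1),best.fun.round(0),"start",cost([p0[0]*100,p0[1]*100,p0[2]*10]).round(0)); return p
E
python3 - <<'E'
from ef import *
bp=[.4927,-.0577,np.radians(91.8)]; edgefit("w9",bp); bore("w9",bp)
p=[.4778,.3465,np.radians(115.2)]; q=edgefit("w14",p); bore("w14",q); edgefit("w1",p)
E
```

```text
w9 [ 0.4928 -0.0578] 91.5 -1968.0 start -1943.0
dark [299  92  57   8 362] [327.1  95.4]
expected near-end mid px [[327.1  95.3]]
w14 [0.4788 0.3468] 115.6 -1766.0 start -1381.0
dark [304 105  45   6 181] [325.4 107.5]
expected near-end mid px [[325.9 107.6]]
w1 [0.4781 0.3478] 115.4 -1388.0 start -1153.0
```

The edge fit checks out on B and puts A at (0.479,0.347), axis 115.6°, with the rod aligned. Descend, insert and lift.

```bash

python3 -m jog '[{"grip":255,"travel":[0.05,0.05,-3],"twist":0.5},{"grip":255,"travel":[0,0,-3],"twist":0},{"grip":255,"travel":[0,0,-3],"twist":0},{"grip":255,"travel":[0,0,-2.1],"twist":0},{"grip":255,"travel":[0,0,0],"twist":0},{"grip":255,"travel":[0,0,0],"twist":0},{"grip":255,"travel":[0,0,0],"twist":0}]' 
python3 - <<'E'
from ef import *
st(); snap('wrist','w15'); q=edgefit('w15',[.4788,.3468,np.radians(115.6)]); bore('w15',q)
E
```

```text
time: 28.3
position: [0.5317, 0.2359, 0.0587]
tool_rot: [0.533, 0.846, 0.001, 0.001]
ft_force: [0.1, 0.7, -1.1]
grip_width: 0.0154
t 28.3 pos [0.5317 0.2359 0.0587] yaw 25.63 F [ 0.1  0.7 -1.1] w 0.0154
w15 [0.4787 0.3468] 115.4 -1182.0 start -1150.0
dark [289  77  76  14 789] [326.9  83.6]
expected near-end mid px [[326.9  83.8]]
```

```bash

python3 -m jog '[{"grip":255,"travel":[-0.4,0.88,0],"twist":0},{"grip":255,"travel":[-0.42,0.88,0],"twist":0},{"grip":255,"travel":[-0.42,0.88,0],"twist":0},{"grip":255,"travel":[-0.42,0.88,0],"twist":0},{"grip":255,"travel":[-0.42,0.88,0],"twist":0},{"grip":255,"travel":[-0.42,0.88,0],"twist":0},{"grip":255,"travel":[-0.42,0.88,0],"twist":0},{"grip":255,"travel":[0,0,0],"twist":0}]' 
python3 -m jog '[{"grip":255,"travel":[0,0,0],"twist":0},{"grip":255,"travel":[0,0,0.5],"twist":0},{"grip":255,"travel":[0,0,0.5],"twist":0},{"grip":255,"travel":[0,0,1],"twist":0},{"grip":255,"travel":[0,0,1],"twist":0},{"grip":255,"travel":[0,0,2],"twist":0},{"grip":255,"travel":[0,0,0],"twist":0},{"grip":255,"travel":[0,0,0],"twist":0}]' 
python3 - <<'E'
from ef import *
st(); snap('wrist','w16'); find('wrist','sleeve0')
o=get_obs(); zb=o["position"][2]-.0352-.008-.023; print("z0",zb)
edgefit('w16',[.4787,.3468,np.radians(115.5)],zb); edgefit('w16',[.4787,.3468,np.radians(115.5)],0)
E
```

```text
time: 29.15
position: [0.5009, 0.2985, 0.0575]
tool_rot: [0.532, 0.847, -0.0, -0.0]
ft_force: [-0.5, 1.2, -1.6]
grip_width: 0.0158
time: 29.95
position: [0.5022, 0.2973, 0.1083]
tool_rot: [0.533, 0.846, 0.001, 0.001]
ft_force: [-0.1, -0.2, -2.6]
grip_width: 0.0158
t 29.9 pos [0.5022 0.2973 0.1083] yaw 25.61 F [-0.1 -0.2 -2.6] w 0.0158
wrist sleeve0 [(0.59, [0.483, 0.346, 0.086]), (0.5, [0.437, 0.421, 0.028])]
z0 0.04093043132172749
w16 [0.4784 0.3472] 115.5 -1674.0 start -1454.0
w16 [0.4738 0.3452] 116.3 -1238.0 start -450.0
```

Sleeve A is on the rod (Fz −2.6, fit at the lifted height). Carrying it to a spot above the bed behind sleeve B.

```bash

python3 -m jog '[{"grip":255,"travel":[0,0,1],"twist":0},{"grip":255,"travel":[0,0,2],"twist":0},{"grip":255,"travel":[0,0,2],"twist":0},{"grip":255,"travel":[0.4,-0.9,0.2],"twist":-1.2},{"grip":255,"travel":[0.9,-1.8,0],"twist":-1.2},{"grip":255,"travel":[0.9,-1.8,0],"twist":-1.2},{"grip":255,"travel":[0.9,-1.8,0],"twist":-1.2},{"grip":255,"travel":[0.9,-1.8,0],"twist":-1.2}]' >/dev/null
python3 -m jog '[{"grip":255,"travel":[0.9,-1.8,0],"twist":-1.2},{"grip":255,"travel":[0.9,-1.8,0],"twist":-1.2},{"grip":255,"travel":[0.9,-1.8,0],"twist":-1.2},{"grip":255,"travel":[0.9,-1.8,0],"twist":-1.2},{"grip":255,"travel":[0.9,-1.8,0],"twist":-1.2},{"grip":255,"travel":[0.9,-1.8,0],"twist":-1.2},{"grip":255,"travel":[0.9,-1.8,0],"twist":-1.2},{"grip":255,"travel":[0.9,-1.8,0],"twist":-1.2}]' >/dev/null
python3 -m jog '[{"grip":255,"travel":[0.9,-1.8,0],"twist":-1.2},{"grip":255,"travel":[0.9,-1.8,0],"twist":-1.2},{"grip":255,"travel":[0.9,-1.7,0],"twist":-0.9},{"grip":255,"travel":[0.4,-1,0],"twist":0},{"grip":255,"travel":[0,0,0],"twist":0},{"grip":255,"travel":[0,0,0],"twist":0},{"grip":255,"travel":[0,0,0],"twist":0}]' 
python3 - <<'E'
from ef import *
st(); snap('wrist','w17'); find('wrist','sleeve0')
o=get_obs(); T=Ro.from_quat(o["tool_rot"]).as_matrix(); tx=T[:,0]; zb=o["position"][2]-.0352-.031
s=o["position"]+tx*.055; edgefit('w17',[s[0],s[1],np.arctan2(tx[1],tx[0])],zb)
edgefit('w17',[.6335,.122,np.radians(95.5)],.02)
E
```

```text
time: 32.35
position: [0.6441, 0.0102, 0.1594]
tool_rot: [0.664, 0.748, -0.0, -0.001]
ft_force: [-0.1, -0.1, -0.7]
grip_width: 0.0157
t 32.4 pos [0.6441 0.0102 0.1594] yaw 6.77 F [-0.1 -0.1 -0.7] w 0.0157
wrist sleeve0 [(0.97, [0.635, 0.118, 0.069]), (0.77, [0.428, 0.009, 0.042]), (0.66, [0.64, 0.066, 0.134]), (0.34, [0.63, 0.114, 0.021])]
w17 [0.636  0.0674] 96.9 -1539.0 start -192.0
w17 [0.6331 0.1202] 95.1 -1749.0 start -662.0
```

```bash

python3 -m jog '[{"grip":255,"travel":[0.05,-0.4,-2],"twist":-1.3},{"grip":255,"travel":[0,0,-2],"twist":0},{"grip":255,"travel":[0,0,-2],"twist":0},{"grip":255,"travel":[0,0,-0.7],"twist":0},{"grip":255,"travel":[0,0,-0.5],"twist":0},{"grip":255,"travel":[0,0,-0.5],"twist":0},{"grip":255,"travel":[0,0,-0.4],"twist":0},{"grip":255,"travel":[0,0,0],"twist":0}]' 
python3 -m jog '[{"grip":255,"travel":[0,0,0],"twist":0},{"grip":255,"travel":[0,0,0],"twist":0}]' 
python3 - <<'E'
from ef import *
st(); snap('wrist','w18'); find('wrist','sleeve0')
edgefit('w18',[.639,.063,np.radians(95.5)],.02)
edgefit('w18',[.6331,.1202,np.radians(95.5)],.02)
E
```

```text
time: 33.25
position: [0.6454, 0.0053, 0.0787]
tool_rot: [0.673, 0.74, 0.0, 0.0]
ft_force: [0.8, -0.5, -1.5]
grip_width: 0.0156
time: 33.45
position: [0.6457, 0.0052, 0.0791]
tool_rot: [0.673, 0.74, 0.0, 0.0]
ft_force: [-0.2, -0.5, -1.3]
grip_width: 0.0162
t 33.5 pos [0.6457 0.0052 0.0791] yaw 5.42 F [-0.2 -0.5 -1.3] w 0.0162
wrist sleeve0 [(0.93, [0.643, 0.065, 0.063]), (0.77, [0.437, -0.002, 0.009]), (0.62, [0.631, 0.118, 0.069])]
w18 [0.6386 0.0632] 96.4 -1413.0 start -1253.0
w18 [0.633  0.1202] 95.1 -1398.0 start -1376.0
```

Both seated at bed height. Withdrawing.

```bash

python3 -m jog '[{"grip":255,"travel":[0.1,-1,0],"twist":0},{"grip":255,"travel":[0.1,-1,0],"twist":0},{"grip":255,"travel":[0.1,-1,0],"twist":0},{"grip":255,"travel":[0.1,-1,0],"twist":0},{"grip":255,"travel":[0.1,-1,0],"twist":0},{"grip":255,"travel":[0.1,-1,0],"twist":0},{"grip":255,"travel":[0,0,0],"twist":0},{"grip":255,"travel":[0,0,0],"twist":0}]' 
python3 -m jog '[{"grip":255,"travel":[0,0,2],"twist":0},{"grip":255,"travel":[0,0,4],"twist":0},{"grip":255,"travel":[0,0,4],"twist":0},{"grip":255,"travel":[0,0,2],"twist":0},{"grip":255,"travel":[0,0,0],"twist":0},{"grip":255,"travel":[0,0,0],"twist":0}]' 
python3 - <<'E'
from ef import *
st(); snap('wrist','w19'); find('wrist','sleeve0','jaw_grip')
edgefit('w19',[.639,.063,np.radians(95.5)],.02)
edgefit('w19',[.6331,.1202,np.radians(95.5)],.02)
E
```

```text
time: 34.35
position: [0.6512, -0.0551, 0.0785]
tool_rot: [0.673, 0.739, 0.0, -0.0]
ft_force: [0.8, -0.2, -1.6]
grip_width: 0.0158
time: 34.95
position: [0.6507, -0.054, 0.1982]
tool_rot: [0.673, 0.74, -0.0, -0.0]
ft_force: [0.0, -0.5, -1.4]
grip_width: 0.0161
t 35.0 pos [ 0.6507 -0.054   0.1982] yaw 5.46 F [ 0.  -0.5 -1.4] w 0.0161
wrist sleeve0 [(0.92, [0.636, 0.104, 0.061]), (0.86, [0.64, 0.059, 0.065]), (0.72, [0.431, 0.004, 0.049])]
wrist jaw_grip []
w19 [0.6387 0.063 ] 96.2 -1554.0 start -1517.0
w19 [0.6373 0.1204] 91.7 -845.0 start -820.0
```

Now return the pin to its holder.

```bash

python3 -m jog '[{"grip":255,"travel":[-2.5,-3.7,0],"twist":1},{"grip":255,"travel":[-2.5,-3.7,0],"twist":1},{"grip":255,"travel":[-2.5,-3.7,0],"twist":1},{"grip":255,"travel":[-2.5,-3.7,0],"twist":1},{"grip":255,"travel":[-2.5,-3.7,0],"twist":1},{"grip":255,"travel":[-2.5,-3.7,0],"twist":1},{"grip":255,"travel":[-2.5,-3.7,0],"twist":1},{"grip":255,"travel":[-2.5,-3.8,0],"twist":0.9}]' >/dev/null
python3 -m jog '[{"grip":255,"travel":[0,0,-4],"twist":0},{"grip":255,"travel":[0,0,-3],"twist":0},{"grip":255,"travel":[0,0,0],"twist":0},{"grip":255,"travel":[0,0,0],"twist":0},{"grip":255,"travel":[0,0,0],"twist":0}]' 
python3 -c "
from h import *
st(); snap('wrist','w20'); find('wrist','holder','pin')"
```

```text
time: 36.4
position: [0.4522, -0.3521, 0.1295]
tool_rot: [0.62, 0.785, -0.0, 0.001]
ft_force: [0.3, -0.1, -1.4]
grip_width: 0.0161
t 36.4 pos [ 0.4522 -0.3521  0.1295] yaw 13.36 F [ 0.3 -0.1 -1.4] w 0.0161
wrist holder [(0.89, [0.446, -0.341, 0.016]), (0.51, [0.62, -0.152, 0.009])]
wrist pin [(0.73, [0.288, -0.315, 0.04]), (0.61, [0.443, -0.331, 0.1])]
```

```bash

python3 -m jog '[{"grip":255,"travel":[-0.13,0.1,-2],"twist":0},{"grip":255,"travel":[0,0,-2],"twist":0},{"grip":255,"travel":[0,0,0],"twist":0},{"grip":255,"travel":[0,0,-1],"twist":0},{"grip":255,"travel":[0,0,-0.7],"twist":0},{"grip":255,"travel":[0,0,-0.5],"twist":0},{"grip":255,"travel":[0,0,0],"twist":0},{"grip":255,"travel":[0,0,0],"twist":0}]'
python3 -c "
from h import *
st()"
```

```text
time: 37.35
position: [0.4501, -0.3508, 0.0667]
tool_rot: [0.62, 0.784, -0.0, 0.0]
ft_force: [0.1, -0.1, -0.7]
grip_width: 0.0157
t 37.4 pos [ 0.4501 -0.3508  0.0667] yaw 13.32 F [ 0.1 -0.1 -0.7] w 0.0157
```

```bash

python3 -m jog '[{"grip":255,"travel":[0,0,-0.15],"twist":0},{"grip":255,"travel":[0,0,0],"twist":0},{"grip":120,"travel":[0,0,0],"twist":0},{"grip":120,"travel":[0,0,0],"twist":0},{"grip":120,"travel":[0,0,0],"twist":0},{"grip":120,"travel":[0,0,0],"twist":0},{"grip":120,"travel":[0,0,0],"twist":0},{"grip":120,"travel":[0,0,0],"twist":0}]'
python3 -m jog '[{"grip":100,"travel":[0,0,2],"twist":0},{"grip":100,"travel":[0,0,4],"twist":0},{"grip":100,"travel":[0,0,4],"twist":0},{"grip":100,"travel":[0,0,4],"twist":0},{"grip":100,"travel":[0,0,1],"twist":0},{"grip":100,"travel":[0,0,0],"twist":0},{"grip":100,"travel":[0,0,0],"twist":0},{"grip":100,"travel":[0,0,0],"twist":0}]'
python3 - <<'E'
from h import *
st(); im,c=snap('wrist','w21'); find('wrist','pin','holder')
# compare rod with the one before pickup: tip & axis from grey rod mask
o=np.array([.4507,-.351]);a=np.radians(103.3);u=np.array([np.cos(a),np.sin(a)])
for n in("w7","w21"):
    c=load(n); g=cv2.imread(f"pics/{n}.png"); hsv=cv2.cvtColor(g,cv2.COLOR_BGR2HSV).astype(int); m=(hsv[...,1]<45)&(hsv[...,2]>105)
    P=proj(c,[np.r_[o+u*.02,.03],np.r_[o+u*.085,.03]]); x0,y0=P.min(0).astype(int)-15;x1,y1=P.max(0).astype(int)+15
    k,l,s,ct=cv2.connectedComponentsWithStats(m[y0:y1,x0:x1].astype(np.uint8)); i=1+s[1:,4].argmax(); ys,xs=np.nonzero(l==i)
    top=np.array([xs[ys==ys.min()].mean()+x0,ys.min()+y0]); lo=ys.min()+40; mid=np.array([xs[ys==lo].mean()+x0,lo+y0])
    w=unproj(c,[top,mid],.03); d=w[0]-w[1]; print(n,s[i],w[0].round(4),np.degrees(np.arctan2(d[1],d[0])).round(1))
E
```

```text
time: 38.15
position: [0.45, -0.3507, 0.0651]
tool_rot: [0.62, 0.784, -0.0, 0.0]
ft_force: [-0.9, -0.5, 0.0]
grip_width: 0.0447
time: 38.95
position: [0.449, -0.3497, 0.213]
tool_rot: [0.62, 0.784, 0.0, -0.002]
ft_force: [0.3, 0.5, -0.0]
grip_width: 0.0527
t 39.0 pos [ 0.449  -0.3497  0.213 ] yaw 13.32 F [ 0.3  0.5 -0. ] w 0.0527
wrist pin [(0.88, [0.443, -0.332, 0.038]), (0.87, [0.512, -0.484, 0.038]), (0.71, [0.288, -0.318, 0.04])]
wrist holder [(0.75, [0.457, -0.348, 0.016])]
w7 [ 12  17   9  74 664] [ 0.4324 -0.2698  0.03  ] 103.0
w21 [ 10  17  10  77 738] [ 0.4301 -0.2697  0.03  ] 103.3
```

Pin is back where it was before pickup: tip within 2 mm, axis 103.3°. Now the jaw.

```bash

python3 -m jog '[{"grip":80,"travel":[3.4,3.9,0],"twist":-1.3},{"grip":80,"travel":[3.4,3.9,0],"twist":-1.3},{"grip":80,"travel":[3.4,3.9,0],"twist":-1.3},{"grip":80,"travel":[3.4,3.9,0],"twist":-1.3},{"grip":80,"travel":[3.4,3.9,0],"twist":-1.3},{"grip":80,"travel":[3.6,3.7,0],"twist":-1.3},{"grip":80,"travel":[0,0,0],"twist":0},{"grip":80,"travel":[0,0,0],"twist":0}]' >/dev/null
python3 -m jog '[{"grip":80,"travel":[0,0,0],"twist":0},{"grip":80,"travel":[0,0,0],"twist":0}]'
python3 - <<'E'
from ef import *
st(); snap('wrist','w22'); find('wrist','sleeve0','jaw_grip')
edgefit('w22',[.6387,.063,np.radians(96)],.02)
c=load('w22'); print(proj(c,[[.6557,-.1185,.115]]))
g=cv2.imread('pics/w22.png').max(2)<25; ys,xs=np.nonzero(g[190:280,295:355]); print(xs.min()+295,xs.max()+295,ys.min()+190,ys.max()+190)
g2=g[190:280,295:355]; print(np.nonzero(g2.sum(0)>5)[0][[0,-1]]+295)
E
```

```text
time: 40.1
position: [0.6481, -0.1277, 0.2146]
tool_rot: [0.673, 0.74, -0.0, -0.001]
ft_force: [-0.3, 0.5, -0.1]
grip_width: 0.0596
t 40.1 pos [ 0.6481 -0.1277  0.2146] yaw 5.41 F [-0.3  0.5 -0.1] w 0.0596
wrist sleeve0 [(0.93, [0.431, 0.002, 0.046]), (0.69, [0.646, 0.045, 0.05]), (0.34, [0.658, -0.317, 0.009])]
wrist jaw_grip [(0.63, [0.659, -0.115, 0.072])]
w22 [0.6436 0.0504] 93.8 -759.0 start -561.0
[[338.687507   245.85581665]]
323 351 226 256
[323 351]
```

```bash

python3 - <<'E'
from ef import *
for n in("top","scene"):
    snap(n,n+"j"); find(n,"sleeve0","jaw_grip")
E
python3 -m jog '[{"grip":80,"travel":[0.75,1,0],"twist":0},{"grip":80,"travel":[0,0,-3],"twist":0},{"grip":80,"travel":[0,0,-3],"twist":0},{"grip":80,"travel":[0,0,-3],"twist":0},{"grip":80,"travel":[0,0,-2.1],"twist":0},{"grip":80,"travel":[0,0,0],"twist":0},{"grip":80,"travel":[0,0,0],"twist":0}]' 20
```

```text
top sleeve0 [(0.62, [0.632, 0.06, 0.063])]
top jaw_grip []
scene sleeve0 [(0.73, [0.636, 0.052, 0.053]), (0.57, [0.422, -0.007, 0.033]), (0.44, [0.651, 0.112, 0.055])]
scene jaw_grip [(0.91, [0.661, -0.124, 0.067]), (0.28, [0.658, -0.058, 0.018])]
time: 41.25
position: [0.6572, -0.1159, 0.104]
tool_rot: [0.672, 0.741, 0.0, -0.0]
ft_force: [0.3, -0.6, 0.7]
grip_width: 0.0597
```

Sleeves still in place. Grip the tab and close.

```bash

python3 -m jog '[{"grip":255,"travel":[0,0,0],"twist":0},{"grip":255,"travel":[0,0,0],"twist":0},{"grip":255,"travel":[0,0,0],"twist":0},{"grip":255,"travel":[0,0,0],"twist":0},{"grip":255,"travel":[0,0,0],"twist":0},{"grip":255,"travel":[0,0,0],"twist":0},{"grip":255,"travel":[0,0,0],"twist":0},{"grip":255,"travel":[0,0,0],"twist":0}]' 25
python3 -m jog '[{"grip":255,"travel":[0,0,0],"twist":0},{"grip":255,"travel":[-0.05,0.5,0],"twist":0},{"grip":255,"travel":[-0.1,1,0],"twist":0},{"grip":255,"travel":[-0.1,1,0],"twist":0},{"grip":255,"travel":[-0.1,1,0],"twist":0},{"grip":255,"travel":[-0.1,1,0],"twist":0},{"grip":255,"travel":[-0.1,1,0],"twist":0},{"grip":255,"travel":[-0.1,1,0],"twist":0}]'
python3 -m jog '[{"grip":255,"travel":[-0.1,1,0],"twist":0},{"grip":255,"travel":[-0.1,1,0],"twist":0},{"grip":255,"travel":[-0.1,1,0],"twist":0},{"grip":255,"travel":[-0.1,1,0],"twist":0},{"grip":255,"travel":[-0.1,1,0],"twist":0},{"grip":255,"travel":[-0.1,1,0],"twist":0},{"grip":255,"travel":[-0.1,1,0],"twist":0},{"grip":255,"travel":[0,0,0],"twist":0}]'
```

```text
time: 42.05
position: [0.6558, -0.1166, 0.1042]
tool_rot: [0.672, 0.74, -0.001, -0.001]
ft_force: [-4.0, -0.0, 4.2]
grip_width: 0.0216
time: 42.85
position: [0.6495, -0.0518, 0.1043]
tool_rot: [0.672, 0.74, -0.001, -0.0]
ft_force: [-4.8, -2.4, 4.5]
grip_width: 0.0217
time: 43.65
position: [0.6424, 0.0203, 0.1042]
tool_rot: [0.672, 0.741, 0.0, -0.001]
ft_force: [-4.5, 2.0, 5.0]
grip_width: 0.0219
```

```bash

python3 -m jog '[{"grip":255,"travel":[-0.05,0.5,0],"twist":0},{"grip":255,"travel":[-0.05,0.5,0],"twist":0},{"grip":255,"travel":[-0.05,0.5,0],"twist":0},{"grip":255,"travel":[-0.05,0.5,0],"twist":0},{"grip":255,"travel":[-0.05,0.5,0],"twist":0},{"grip":255,"travel":[-0.05,0.5,0],"twist":0},{"grip":255,"travel":[-0.05,0.5,0],"twist":0},{"grip":255,"travel":[0,0,0],"twist":0}]'
python3 -m jog '[{"grip":255,"travel":[-0.05,0.5,0],"twist":0},{"grip":255,"travel":[-0.05,0.5,0],"twist":0},{"grip":255,"travel":[-0.03,0.3,0],"twist":0},{"grip":255,"travel":[-0.03,0.3,0],"twist":0},{"grip":255,"travel":[-0.03,0.3,0],"twist":0},{"grip":255,"travel":[-0.03,0.3,0],"twist":0},{"grip":255,"travel":[0,0,0],"twist":0}]'
```

```text
time: 44.45
position: [0.6391, 0.0541, 0.1043]
tool_rot: [0.672, 0.74, -0.0, -0.0]
ft_force: [-3.5, -0.4, 5.8]
grip_width: 0.0217
time: 45.15
position: [0.637, 0.0756, 0.1042]
tool_rot: [0.672, 0.74, -0.0, -0.0]
ft_force: [-3.5, -2.0, 5.4]
grip_width: 0.0215
```

```bash

python3 -m jog '[{"grip":255,"travel":[-0.03,0.3,0],"twist":0},{"grip":255,"travel":[-0.02,0.2,0],"twist":0},{"grip":255,"travel":[-0.02,0.2,0],"twist":0},{"grip":255,"travel":[0,0,0],"twist":0}]'
python3 -m jog '[{"grip":255,"travel":[-0.02,0.2,0],"twist":0},{"grip":255,"travel":[0,0,0],"twist":0}]'
python3 -m jog '[{"grip":255,"travel":[-0.01,0.15,0],"twist":0},{"grip":255,"travel":[0,0,0],"twist":0}]'
```

```text
time: 45.55
position: [0.6363, 0.0825, 0.1043]
tool_rot: [0.672, 0.74, -0.0, -0.0]
ft_force: [-3.5, -2.3, 5.2]
grip_width: 0.0217
time: 45.75
position: [0.6361, 0.0844, 0.1042]
tool_rot: [0.672, 0.74, -0.001, -0.0]
ft_force: [-4.0, -2.4, 5.4]
grip_width: 0.0218
time: 45.95
position: [0.636, 0.0857, 0.1043]
tool_rot: [0.672, 0.74, -0.001, -0.0]
ft_force: [-2.2, -1.7, 5.0]
grip_width: 0.0219
```

```bash
python3 - <<'E'
from ef import *
st(); im,c=snap('wrist','w23'); find('wrist','sleeve0')
edgefit('w23',[.6299,.1488,np.radians(95.5)],.02); edgefit('w23',[.6334,.113,np.radians(95.5)],.02)
E
```

```text
t 46.0 pos [0.636  0.0857 0.1043] yaw 5.54 F [-2.2 -1.7  5. ] w 0.0219
wrist sleeve0 [(0.92, [0.636, 0.111, 0.062]), (0.57, [0.63, 0.143, 0.068])]
w23 [0.6302 0.1476] 95.6 -1320.0 start -667.0
w23 [0.6345 0.1059] 95.9 -1452.0 start -775.0
```

```bash

python3 -m jog '[{"grip":255,"travel":[-0.02,0.2,0],"twist":0},{"grip":255,"travel":[0,0,0],"twist":0}]'
python3 -m jog '[{"grip":255,"travel":[-0.01,0.15,0],"twist":0},{"grip":255,"travel":[0,0,0],"twist":0}]'
python3 -m jog '[{"grip":255,"travel":[-0.01,0.1,0],"twist":0},{"grip":255,"travel":[0,0,0],"twist":0}]'
```

```text
time: 46.25
position: [0.6358, 0.0878, 0.1042]
tool_rot: [0.672, 0.74, -0.001, -0.0]
ft_force: [-3.5, -3.4, 5.1]
grip_width: 0.0217
time: 46.45
position: [0.6357, 0.0893, 0.1043]
tool_rot: [0.672, 0.74, -0.001, -0.0]
ft_force: [-3.5, -2.1, 5.0]
grip_width: 0.0219
time: 46.65
position: [0.6356, 0.0897, 0.1042]
tool_rot: [0.672, 0.74, -0.001, 0.0]
ft_force: [-3.4, -4.0, 5.4]
grip_width: 0.0218
```

```bash

python3 -m jog '[{"grip":255,"travel":[-0.01,0.1,0],"twist":0},{"grip":255,"travel":[0,0,0],"twist":0}]'
python3 -m jog '[{"grip":255,"travel":[-0.01,0.1,0],"twist":0},{"grip":255,"travel":[0,0,0],"twist":0}]'
python3 -m jog '[{"grip":255,"travel":[-0.01,0.1,0],"twist":0},{"grip":255,"travel":[0,0,0],"twist":0}]'
```

```text
time: 46.85
position: [0.6356, 0.0897, 0.1043]
tool_rot: [0.672, 0.741, -0.001, 0.001]
ft_force: [-4.5, -6.6, 5.5]
grip_width: 0.0218
time: 47.05
position: [0.6356, 0.0897, 0.1042]
tool_rot: [0.672, 0.741, -0.002, 0.001]
ft_force: [-3.1, -9.2, 5.0]
grip_width: 0.0219
time: 47.25
position: [0.6356, 0.0898, 0.1042]
tool_rot: [0.672, 0.741, -0.003, 0.002]
ft_force: [-4.2, -11.4, 4.7]
grip_width: 0.0218
```

The jaw has stalled at y=0.0897 with the force rising to about 11 N. Travel of 206 mm matches a 72 mm gap, so the row is tight. Releasing.

```bash

python3 -m jog '[{"grip":80,"travel":[0,0,0],"twist":0},{"grip":80,"travel":[0,0,0],"twist":0},{"grip":80,"travel":[0,0,0],"twist":0},{"grip":80,"travel":[0,0,0],"twist":0},{"grip":80,"travel":[0,0,0],"twist":0},{"grip":80,"travel":[0,0,0],"twist":0},{"grip":80,"travel":[0,0,0],"twist":0}]'
python3 -m jog '[{"grip":80,"travel":[0,0,2],"twist":0},{"grip":80,"travel":[0,0,4],"twist":0},{"grip":80,"travel":[0,0,4],"twist":0},{"grip":80,"travel":[0,0,2],"twist":0},{"grip":80,"travel":[0,0,0],"twist":0},{"grip":80,"travel":[0,0,0],"twist":0},{"grip":80,"travel":[0,0,0],"twist":0},{"grip":80,"travel":[0,0,0],"twist":0}]'
python3 - <<'E'
from ef import *
st(); im,c=snap('wrist','w24'); find('wrist','sleeve0','jaw_grip')
edgefit('w24',[.6299,.1488,np.radians(95.5)],.02); edgefit('w24',[.6334,.113,np.radians(95.5)],.02)
a=cv2.imread("pics/w24.png")[0:300,170:480]; s,_=snap('top','t9'); s=s[:,:,::-1]
b=cv2.resize(np.ascontiguousarray(s[150:350,120:530]),(780,380)); a=cv2.resize(a,None,fx=.7,fy=.7)
w=cv2.resize(cv2.imread("pics/w24.png")[0:140,240:420],None,fx=1.55,fy=1.55,interpolation=cv2.INTER_CUBIC)
o=np.zeros((600,780,3),np.uint8); o[:380]=b; o[380:590,:217]=a[:210]; o[380:380+w.shape[0],240:240+w.shape[1]]=w
sc,_=snap('scene','s9'); z=sc[200:350,300:440,::-1]; z=cv2.resize(np.ascontiguousarray(z),(205,220)); o[380:600,560:765]=z
cv2.imwrite("pics/fin.png",o)
E
```

```text
time: 47.95
position: [0.6358, 0.0938, 0.104]
tool_rot: [0.672, 0.74, 0.0, 0.0]
ft_force: [-0.0, -1.1, -0.4]
grip_width: 0.0586
time: 48.75
position: [0.6347, 0.0935, 0.2221]
tool_rot: [0.672, 0.74, -0.001, -0.001]
ft_force: [0.2, -0.2, -0.0]
grip_width: 0.0597
t 48.8 pos [0.6347 0.0935 0.2221] yaw 5.52 F [ 0.2 -0.2 -0. ] w 0.0597
wrist sleeve0 [(0.76, [0.631, 0.145, 0.071]), (0.7, [0.422, 0.02, 0.034]), (0.58, [0.639, 0.112, 0.065]), (0.47, [0.672, 0.278, 0.046]), (0.45, [0.749, 0.046, 0.025])]
wrist jaw_grip [(0.88, [0.638, 0.09, 0.091]), (0.38, [0.632, 0.144, 0.068])]
w24 [0.6188 0.1482] 95.4 -1040.0 start -893.0
w24 [0.6381 0.11  ] 92.5 -1184.0 start -1066.0
```

View pics/fin.png

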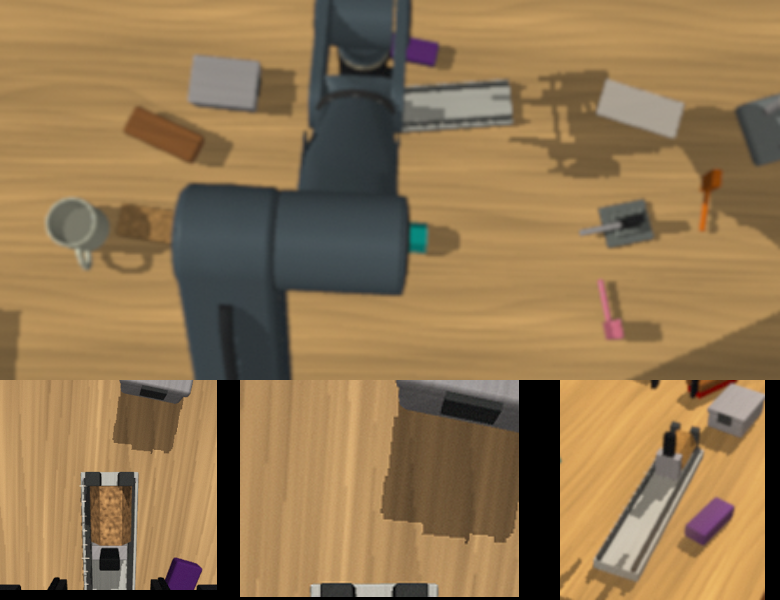

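The last picture shows both sleeves in line, tight between the jaw and the anvil (left inset). The pin is in its holder and everything else is in place. One last network check for a third sleeve, then hand in.

```bash
python3 - <<'E'
from h import *
find('top','sleeve0'); find('scene','sleeve0','pin'); st(); print(hand_in())
E
```

```text
top sleeve0 [(0.57, [0.415, -0.002, 0.042])]
scene sleeve0 [(0.61, [0.422, -0.009, 0.037]), (0.59, [0.649, 0.149, 0.065]), (0.58, [0.648, 0.116, 0.058])]
scene pin [(0.78, [0.454, -0.354, 0.044]), (0.7, [0.523, -0.488, 0.049])]
t 49.1 pos [0.6357 0.0935 0.2239] yaw 5.52 F [-0.6  0.9 -0.2] w 0.0598
the job is handed in; nothing more can be done
None
```

The job is done and handed in at about 49 s. I found two real cork sleeves and no third. Using the pin, I laid both in line on the caliper bed after sliding the jaw back 80 mm. I then stood the pin back in its holder and slid the jaw shut.

**Last checks:**
- **Jaw:** It stalled after 206 mm of travel, which matches a 72 mm gap (two sleeves). The force rose to about 11 N before I released it.
- **Sleeves:** The final picture shows them lying flat between the rails, tight between jaw and anvil.
- **Pin:** Its rod tip was within about 2 mm of where it started, at the same angle.
- **Other things on the bench:** Those in view in the last overhead picture looked unmoved. The arm hid part of the bench in that picture.

**What went wrong or disagreed:**
- **Missed first grip:** My first try at the jaw tab closed the fingers too late and missed it. The jaw did not move, and the second try worked.
- **Final position fit:** After release, the edge fit put the sleeve centres about 38 mm apart lengthwise instead of 36, and about 19 mm apart sideways, with the front sleeve 11 mm off the bed's middle line. Its scores were low with the sleeves end to end. I went by the picture and the force reading instead.

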